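# Change the batch in the toymaker's bench oven

### The job

The toy blocks in the bench oven are dry: pull the oven door all the way down, which draws its rack out, take the tray by its black tab, tip the blocks off its open side into the wooden crate, and lay the tray back on the rack the way it was. Then set every painted toy car from the painting board on the tray, standing on its flat underside with its nose pointing into the oven, and push the door fully shut. Leave the paint tin, the glue bottle and the screwdriver where they are.

Things in the scene. Friction and masses are not known exactly. Their poses are not given: they have to be found in the camera images.
- oven: grey bench oven, 452 wide, 290 deep, 300 mm high, fixed; it stands to the robot's left and faces its right (place and yaw vary). Origin: on the bench, below the middle of the cavity's front edge; x points level into the oven, y to its left as one faces it (the side near the robot), z up. Cavity y -175 to 175, z 55 to 270 mm, open at x = 0. Controls at y -175 to -265 mm.
- oven_door (a joint): hinge along the door's lower edge, rad: 0 shut, 1.57 all the way down (level, pointing out of the oven). Stiff: the door stays where it is left; 2 to 8 N at the handle moves it. Opening it draws the rack out level through two side links, closing pushes it back. Rack travel at 0.5, 1.0, 1.3, 1.57 rad: 59, 101, 130, 176 mm.
- oven_door_hinge (a point): point on the hinge axis at the door's middle: 12 mm before the oven's face (oven x = -12) and 65 mm above the bench. The axis runs along the oven's y. The door is 360 wide, 190 high from the axis, 20 mm thick (centred on the axis).
- oven_door_handle (a point): middle of the black handle bar, 12 mm thick, 220 mm long along oven y, beyond the door's free edge: 245 mm from the hinge axis along the door, 26 mm outside its middle plane; brackets only at its ends, 49 mm free between bar and door edge. Bar height: shut 310 mm (32 mm clear of the oven's face), down 39 mm. Open a vertical gripper 40 mm at most there; the bar can turn in the fingers.
- rack_mid (a point): middle of the wire rack's upper side, 150 mm above the bench; at oven x = 88 mm with the door shut, -88 mm with it all the way down. The tray lies in its low wire rim, 6 mm high, with about 8 mm of play; x axis into the oven.
- tray: aluminium tray, 148 deep (x) by 300 wide (y), 0.26 kg, sheet 4 mm thick, rims 16 mm high at front, back and right; its left side (+y) is open, flush with the sheet. Origin: centre of its underside; as it lies in the oven x points into the oven, y to the left, z up. Slick: blocks begin to slide when it is tipped about 17 to 26 degrees.
- tray_grip (a point): place to hold the tray: on the black upright tab in the middle of its front rim, at tray x = -73, 30 mm above the tray's underside. Tab 10 mm thick (x), 70 wide (y), top 45 mm above the underside. With the door down there is room for fingers on both sides.
- crate: loose open wooden crate, 200 (x) by 230 (y) mm, 83 mm high, walls 8, floor 8 mm thick, 0.9 kg. Origin: centre of its underside. z up.
- board: plywood painting board, 230 by 310 by 6 mm, fixed to the bench; the cars start on it. Origin: centre of its underside, long side along its y.
- paint_tin: paint tin, 70 mm in diameter, 75 mm high; origin at centre of its underside. Leave alone.
- glue: white glue bottle, 48 mm in diameter, 130 mm high; origin at centre of its underside. Leave alone.
- driver: orange-handled screwdriver lying on the bench. Leave alone.
- block1: yellow gable-topped wooden toy block, 60 (x) by 34 (y) by 33 mm high, 45 g; origin at the centre of its underside as it starts, lying on the tray towards its back. May be absent.
- block2: red brick wooden toy block, 60 (x) by 34 (y) by 30 mm high, 45 g; origin at the centre of its underside as it starts, lying on the tray towards its back. May be absent.
- block3: green gable-topped wooden toy block, 60 (x) by 34 (y) by 33 mm high, 45 g; origin at the centre of its underside as it starts, lying on the tray towards its back. May be absent.
- block4: blue brick wooden toy block, 60 (x) by 34 (y) by 30 mm high, 45 g; origin at the centre of its underside as it starts, lying on the tray towards its back. May be absent.
- car1: red toy car body, 76 long (x, nose at +x), 38 wide, 42 mm high with the cabin towards the tail (x -33 to 7 mm, 34 mm wide), 60 g, no wheels: flat underside. Origin: centre of its underside. Held across its width. May be absent.
- car1_nose (a point): middle of the nose of the red car, 38 mm ahead of its origin (the end with two white lamps)
- car2: blue toy car body, 76 long (x, nose at +x), 38 wide, 42 mm high with the cabin towards the tail (x -33 to 7 mm, 34 mm wide), 60 g, no wheels: flat underside. Origin: centre of its underside. Held across its width. May be absent.
- car2_nose (a point): middle of the nose of the blue car, 38 mm ahead of its origin (the end with two white lamps)
- car3: amber toy car body, 76 long (x, nose at +x), 38 wide, 42 mm high with the cabin towards the tail (x -33 to 7 mm, 34 mm wide), 60 g, no wheels: flat underside. Origin: centre of its underside. Held across its width. May be absent.
- car3_nose (a point): middle of the nose of the amber car, 38 mm ahead of its origin (the end with two white lamps)
- car4: green toy car body, 76 long (x, nose at +x), 38 wide, 42 mm high with the cabin towards the tail (x -33 to 7 mm, 34 mm wide), 60 g, no wheels: flat underside. Origin: centre of its underside. Held across its width. May be absent.
- car4_nose (a point): middle of the nose of the green car, 38 mm ahead of its origin (the end with two white lamps)
Things that resemble listed ones, but are neither listed nor needed, are in the scene too. There is more than one size of the car4; the one meant has the size given above.

How it is judged:
By the outcome, as a careful person would: the job done as asked, in the order asked, and still so for the second after the job is handed in, with the robot touching nothing.
Of block1, block2, block3, block4 only 2 to 4 are there at a start; the rules pass over those that are not, and their reading is None.
Of car1, car2, car3, car4 only 3 to 4 are there at a start; the rules pass over those that are not, and their reading is None.
At some moment in a run one of crate, car1, car2, car3, car4 may be knocked a few centimetres aside while the robot is not near it.
It also fails if it takes over 200 s, if anything falls off the work surface, if the arm or the gripper's body presses on something with over 40 N, if the wrist force passes 120 N, or if a joint passes its speed limit or range.

### The arm

A 6-joint arm with a two-finger parallel gripper is mounted at the origin on the work surface. World frame = base frame: x ahead of the robot, y to its left, z up, the work surface at z = 0. Lengths are in m, angles in rad, forces in N, time in s.
With the tool pointing down it reaches from about 0.375 to 0.975 m from the base axis. Payload 3.8 kg.
Tool frame: the origin (TCP) lies at the very end of the fingers, on their centre line; the grasp point (between the pads) lies 19 mm behind it; z points along the fingers, y is the direction in which the jaws open and shut (so a half turn about z gives the same grasp; the last joint's range is limited). The gripper opens to 85 mm and grips with 20 to 120 N. Pads are 22 mm wide; open, the fingers measure 114 mm over their backs; the gripper's body (76 mm by 85 mm) begins 54 mm behind the grasp point. The pads swing forward as they close: fully open they stand 13 mm farther back than shut.
Start: joints at [-1.222, 0.264, 1.604, -0, 1.274, -0.037], TCP at [0.254, -0.625, 0.231] pointing down, gripper open.
Joint ranges: [-2.63, 2.63], [-0.94, 2.18], [0.31, 2.57], [-1.31, 4.45], [0, 2.66], [-2.55, 2.55]. Speed limits (rad/s): [2.57, 2.57, 3.14, 3.14, 3.14, 3.14].

### API

Orientations are given as a rotation vector (axis times angle).
In Python, from workcell import status, read_camera, camera_info, order gives the robot as it stands.
- The arm moves only by the tool move_arm, never from a script. Its argument "deltas" is a list of rows, each a list of 3 entries, a list of its own where there are three numbers: the turn, a rotation vector about the world's x, y, z as a fraction of full scale, then the shift along the world's x, y, z as a fraction of full scale, then the closure, from -1 (fully open) to 1 (shut), so that 0 is half open. A call has 1 to 20 rows; each row is the pose to reach, as a shift and turn from the pose commanded when the call began; what a row does not reach only later rows make up. Full scale, the value 1, is 0.1 m for a shift and pi/2 rad for a turn. A row lasts 1/8 s, in which the tool goes at most 62.5 mm and 10.7 degrees, less where a joint would pass 70% of its speed; a pose out of reach is approached as far as the arm can. A call with a number of a shift or a turn outside -1 to 1 is refused whole. A call with a gripper value outside its range is refused whole. The fingers move at their own pace and stop on an object; "grip_force" is the grip in N (left out, the last holds). Time passes only in rows, so rows that repeat a pose let the fingers close. It gives the time, the measured TCP pose, the force and the opening at its end, in the units of the state.
- status.read_state(): the state, without advancing time (a new reading comes with each control period).
- read_camera(name): name is "side" or "top" or "wrist"; returns (picture, depth): 420x560x3 uint8, red, green, blue; 420x560 float32, m along the optical axis (not along the pixel's ray), 0 where there is no reading.
- camera_info(name): a dict with "K" (3x3 intrinsics, pixels), "R" (3x3) and "t" (3): a world point X has camera coordinates R X + t. Camera axes: x right, y down, z forward; pixel columns grow to the right and rows downward; lengths in m; the calibration is good to about 2 mm. A picture is of the moment at which its call begins: read the wrist's pose just before it. camera_info takes no time and is no camera call; for the wrist camera it gives the pose at the moment of the call.
- order.finish_job(): hands the job in, once; it reports no verdict.
The state is a dict: "time": time; "q": joint angles; "joint_vel": joint speeds; "joint_torque": joint torques, N m; "tool_pos": TCP position; "tcp_rot": TCP orientation; "wrist_force": force on the tool from outside, world axes, zero at the start; "torque": the same for the moment, N m; "width": opening from 0.0 (shut) to 1.0 (fully open).
Only numpy, scipy, OpenCV 4.12 (cv2) and the standard library are available. Lean on these libraries where they do the work, as an engineer would, in place of code of your own. Each camera call takes 0.05 s, during which the arm holds its last target. There are 200 camera calls.

## Working session

There is one attempt and no reset: what is moved stays moved. The work goes in short steps, Python scripts to look and compute and a tool call to move; the robot and the scene stay as the last step left them, time stands still between calls to the robot, and variables do not carry over. Pictures are saved under pics/ and viewed, about 12 in all and at most 16, crops included, and the job is handed in when it is done.

Besides the shell and the picture viewer there is one more tool, called by a JSON object that holds its "op" and its "data", one argument or row to a line. move_arm: Moves the arm, as the interface text tells. Its arguments: {"type":"object","properties":{"deltas":{"type":"array","items":{"type":"array"}},"grip_force":{"type":"number"}},"required":["deltas"]}

```bash
ls; mkdir -p pics
cat > h.py <<'E'
import numpy as np, cv2
from scipy.spatial.transform import Rotation as Ro
from workcell import status, read_camera, camera_info, order
def cam(n, save=None):
    i=camera_info(n); p,d=read_camera(n)
    if save: cv2.imwrite('pics/'+save, p[:,:,::-1])
    return p,d,np.array(i['K']),np.array(i['R']),np.array(i['t'])
def pts(d,K,R,t):
    v,u=np.indices(d.shape); c=np.stack([(u-K[0,2])/K[0,0]*d,(v-K[1,2])/K[1,1]*d,d],-1)
    return (c-t)@R
def ray(u,v,K,R,t,z):
    o=-R.T@t; r=R.T@np.array([(u-K[0,2])/K[0,0],(v-K[1,2])/K[1,1],1]); return o+r*(z-o[2])/r[2]
def proj(X,K,R,t):
    c=R@np.array(X)+t; return (K@c)[:2]/c[2]
E
python3 - <<'E'
from h import *
s=status.read_state(); print(s)
for n in('top','side'):
    p,d,K,R,t=cam(n,n+'0.png'); print(n,K.tolist(),(-R.T@t).round(3),R.round(2).tolist()); np.savez(n+'0.npz',p=p,d=d,K=K,R=R,t=t)
E
```

```text
pics
{'time': 0.0, 'q': array([-1.22192384e+00,  2.64769773e-01,  1.60536581e+00,  2.24328009e-05,
        1.27370499e+00, -3.69256914e-02]), 'joint_vel': array([ 0.00105497, -0.00033816, -0.00159465,  0.00085862,  0.00012337,
       -0.00045382]), 'joint_torque': array([ 9.90016488e-04, -5.15104973e+01, -3.67317045e+01, -9.33010460e-05,
        1.28708855e-02,  1.70192862e-05]), 'tool_pos': array([ 0.2537416 , -0.62470573,  0.22995526]), 'tcp_rot': array([-3.08114348e+00, -6.01822561e-01,  5.14876829e-04]), 'wrist_force': array([0.10521068, 0.38751085, 0.56026041]), 'torque': array([-0.0533387 ,  0.0150061 , -0.00378039]), 'width': 0.9973747729720167}
top [[475.25762176938, 0.0, 278.39715799249], [0.0, 475.25762176938, 214.7168602905151], [0.0, 0.0, 1.0]] [0.325 0.022 1.583] [[0.02, -1.0, 0.01], [-0.98, -0.02, -0.19], [0.19, -0.0, -0.98]]
side [[516.7492563535972, 0.0, 281.90866325102564], [0.0, 516.7492563535972, 210.21442829925084], [0.0, 0.0, 1.0]] [ 0.221 -0.991  1.359] [[0.93, -0.36, -0.01], [-0.27, -0.68, -0.68], [0.24, 0.64, -0.73]]
```

View pics/top0.png

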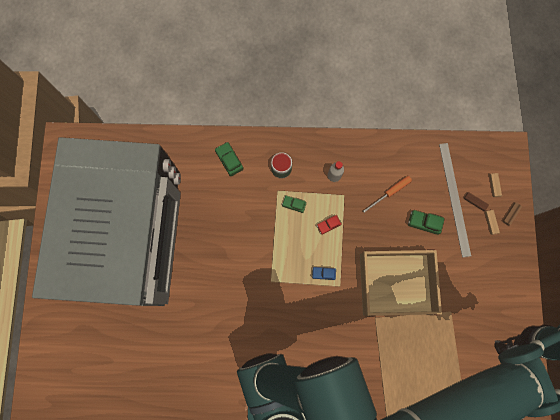

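View pics/side0.png

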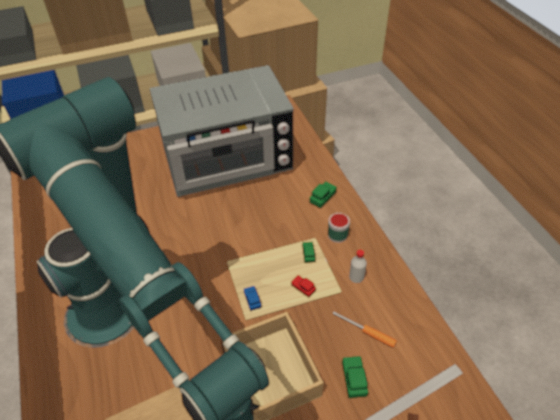

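Top view: red (329,224), blue (323,273), greens (293,203), (229,158), (426,222). The last two look oversized and lie off the board; there's no amber car. The crate is at (400,283) and the oven is at the left, facing −y. Next I'll measure sizes and the oven pose.

```bash
cat >> h.py <<'E'
def blobs(p,P,col,zmin,zmax,amin=60):
    h=cv2.cvtColor(p,cv2.COLOR_RGB2HSV); H,S,V=[h[...,k].astype(int) for k in range(3)]
    m={'red':((H<6)|(H>173))&(S>160),'blue':(abs(H-112)<12)&(S>120),'green':(abs(H-65)<14)&(S>120),'yellow':(abs(H-25)<8)&(S>170)}[col]&(V>40)
    m&=(P[...,2]>zmin)&(P[...,2]<zmax)
    n,l,st,c=cv2.connectedComponentsWithStats(m.astype(np.uint8)); return [(l==k) for k in range(1,n) if st[k,4]>=amin]
def rect(xy):
    (cx,cy),(w,h),a=cv2.minAreaRect((xy*1000).astype(np.float32))
    if w<h: w,h,a=h,w,a+90
    return np.round([cx,cy,w,h,(a+90)%180-90],1)
E
python3 - <<'E'
from h import *
for n in('top','side'):
    f=np.load(n+'0.npz'); p,d,K,R,t=[f[k] for k in('p','d','K','R','t')]
    P=pts(d,K,R,t)
    for c in('red','blue','green'):
        for m in blobs(p,P,c,0.0,0.1,40):
            q=P[m]; v,u=np.where(m); print(n,c,(u.mean().round(),v.mean().round()),rect(q[:,:2]),'z',np.percentile(q[:,2],[2,50,98]).round(3),m.sum())
    # oven top
    m=(P[...,2]>.285)&(P[...,2]<.315)&(P[...,1]>.2)&(d>0)
    n_,l,st,_=cv2.connectedComponentsWithStats(m.astype(np.uint8)); k=1+st[1:,4].argmax(); print('oventop',rect(P[l==k][:,:2]),np.median(P[l==k][:,2]))
    # crate
    m=(P[...,2]>.07)&(P[...,2]<.09)&(P[...,1]<-.1)&(P[...,1]>-.6)&(P[...,0]>.2)&(P[...,0]<.62)&(d>0)
    n_,l,st,_=cv2.connectedComponentsWithStats(m.astype(np.uint8)); 
    for k in range(1,n_):
        if st[k,4]>40: print('crate',st[k],rect(P[l==k][:,:2]))
E
```

```text
top red (np.float64(281.0), np.float64(162.0)) [794.1  13.8  56.9  53.1   1.2] z [0.068 0.075 0.082] 233
top red (np.float64(329.0), np.float64(224.0)) [ 597.7 -147.3   70.7   36.5  -62.7] z [0.02  0.038 0.052] 226
top blue (np.float64(324.0), np.float64(273.0)) [ 435.1 -131.3   70.7   33.3   87.6] z [0.023 0.037 0.054] 151
oventop [556.1 516.4 453.2 294.2  -3.2] 0.29885606546190413
crate [364 249  78  68 854] [ 409.  -372.8  233.5  205.6  -87.7]
side red (np.float64(339.0), np.float64(220.0)) [794.6  14.   49.8  46.7  64.9] z [0.07  0.076 0.081] 136
side red (np.float64(304.0), np.float64(285.0)) [ 594.1 -151.7   73.2   37.2  -64.1] z [0.02  0.037 0.052] 261
side blue (np.float64(28.0), np.float64(87.0)) [-1.5310e+02  1.3516e+03  2.3350e+02  2.1730e+02 -4.0000e-01] z [0.001 0.009 0.019] 1241
side blue (np.float64(252.0), np.float64(298.0)) [ 433.2 -135.6   71.2   31.7   87.6] z [0.024 0.043 0.053] 209
side green (np.float64(322.0), np.float64(194.0)) [816.8 184.4 104.4  50.7  34.9] z [0.018 0.041 0.065] 354
side green (np.float64(308.0), np.float64(252.0)) [662.8 -34.7  73.3  28.   74.5] z [0.022 0.043 0.054] 151
side green (np.float64(355.0), np.float64(377.0)) [ 609.6 -476.   105.9   49.6   73.9] z [0.025 0.053 0.064] 703
oventop [550.3 493.6 452.  346.   -3.1] 0.299931866899669
crate [231 312  92 103 941] [ 413.1 -372.1  234.8  195.3  -88.4]
```

```bash
cat >> h.py <<'E'
YAW=np.deg2rad(-3.2); O=np.array([.5092,.3738])
def ov(P,O=O,yaw=YAW):  # world->oven coords
    ex=np.array([-np.sin(yaw),np.cos(yaw)]); ey=np.array([-np.cos(yaw),-np.sin(yaw)])
    q=P[...,:2]-O; return np.stack([q@ex,q@ey,P[...,2]],-1)
def wo(x,y,z=0,O=O,yaw=YAW):
    ex=np.array([-np.sin(yaw),np.cos(yaw)]); ey=np.array([-np.cos(yaw),-np.sin(yaw)])
    return np.r_[O+x*ex+y*ey,z]
E
python3 - <<'E'
from h import *
for n in('top','side'):
    f=np.load(n+'0.npz'); p,d,K,R,t=[f[k] for k in('p','d','K','R','t')]
    P=pts(d,K,R,t); Q=ov(P); ok=d>0
    m=ok&(abs(Q[...,2]-.3)<.004)&(Q[...,0]>-.02)&(Q[...,0]<.32)&(abs(Q[...,1])<.3); q=Q[m]; print(n,'top x',np.percentile(q[:,0],[.2,1,99,99.8]).round(3),'y',np.percentile(q[:,1],[.2,1,99,99.8]).round(3))
    for y0 in np.arange(-.2,.18,.05):
        s=q[abs(q[:,1]-y0)<.02]; print(y0.round(2),s[:,0].min().round(4) if len(s) else None,end=' ')
    m=ok&(Q[...,0]<-.02)&(Q[...,0]>-.06)&(Q[...,2]>.28)&(Q[...,2]<.33)&(abs(Q[...,1])<.2)
    q=Q[m]; print('\nhandle',len(q),q.min(0).round(3),q.max(0).round(3),np.median(q,0).round(4))
    if len(q)>5:
        a=np.polyfit(q[:,1],q[:,0],1); print(np.rad2deg(np.arctan(a[0])),a)
E
```

```text
top top x [0.001 0.003 0.285 0.288] y [-0.262 -0.258  0.183  0.186]
-0.2 -0.0004 -0.15 0.0001 -0.1 0.0007 -0.05 -0.0014 -0.0 -0.0014 0.05 -0.001 0.1 -0.0011 0.15 -0.0009 
handle 384 [-0.045 -0.114  0.281] [-0.026  0.115  0.322] [-0.039   0.0032  0.3137]
-0.1433816031402253 [-0.00250249 -0.0386103 ]
side top x [-0.004 -0.     0.285  0.29 ] y [-0.258 -0.254  0.187  0.19 ]
-0.2 -0.0014 -0.15 -0.0047 -0.1 -0.004 -0.05 -0.0029 -0.0 -0.0051 0.05 -0.004 0.1 -0.0041 0.15 -0.006 
handle 291 [-0.051 -0.111  0.28 ] [-0.025  0.118  0.322] [-0.0403  0.0053  0.3125]
-0.3295843656652309 [-0.0057524  -0.03993671]
```

{"op": "move_arm", "data": {
  "deltas": [
    [[0,0,0.4],[0.9,0.8,1],-1],
    [[0,0,0.4],[0.9,0.8,1],-1],
    [[0,0,0.4],[0.9,0.8,1],-1],
    [[0,0,0.4],[0.9,0.8,1],-1],
    [[0,0,0.4],[0.9,0.8,1],-1]
  ]
}}

```text
time: 0.72
tool_pos: [0.3443, -0.5449, 0.3311]
tcp_rot: [-2.746, -1.525, 0.0]
wrist_force: [0.1, -0.4, -1.3]
width: 1.001
```

{"op": "move_arm", "data": {
  "deltas": [
    [[0,0,0.165],[0.9,1,0.25],-1],
    [[0,0,0.165],[0.9,1,0.25],-1],
    [[0,0,0.165],[0.9,1,0.25],-1],
    [[0,0,0.165],[0.9,1,0.25],-1]
  ]
}}

```text
time: 1.23
tool_pos: [0.434, -0.4451, 0.3556]
tcp_rot: [-2.525, -1.867, 0.001]
wrist_force: [0.8, -0.7, 0.3]
width: 0.999
```

{"op": "move_arm", "data": {
  "deltas": [
    [[0,0,0.165],[0.9,1,0.25],-1],
    [[0,0,0.165],[0.9,1,0.25],-1],
    [[0,0,0.165],[0.9,1,0.25],-1],
    [[0,0,0.165],[0.9,1,0.25],-1]
  ]
}}

```text
time: 1.72
tool_pos: [0.5235, -0.3462, 0.3805]
tcp_rot: [-2.264, -2.177, 0.002]
wrist_force: [-0.2, 0.1, 0.0]
width: 1.0
```

{"op": "move_arm", "data": {
  "deltas": [
    [[0,0,0.165],[0.1,1,0],-1],
    [[0,0,0.165],[0.1,1,0],-1],
    [[0,0,0.165],[0.1,1,0],-1],
    [[0,0,0.165],[0.1,1,0],-1]
  ]
}}

```text
time: 2.22
tool_pos: [0.533, -0.2473, 0.3807]
tcp_rot: [-1.966, -2.45, 0.002]
wrist_force: [-0.2, -0.2, -0.2]
width: 0.997
```

Run:
```python
from h import *
s=status.read_state(); print(s['tool_pos'],s['q'])
p,d,K,R,t=cam('wrist','w1.png'); print('cam',(-R.T@t).round(3),R.round(2).tolist(),K[0,0]); np.savez('w1.npz',p=p,d=d,K=K,R=R,t=t)
P=pts(d,K,R,t)
for c in('red','blue','green'):
    for m in blobs(p,P,c,0.0,0.1,40):
        q=P[m]; v,u=np.where(m); print(c,(u.mean().round(),v.mean().round()),rect(q[:,:2]),'z',np.percentile(q[:,2],[2,50,98]).round(3))
```

```text
[ 0.53302688 -0.24728731  0.3807479 ] [-4.76017627e-01  4.33084432e-02  1.58664425e+00 -1.26669184e-03
  1.51223674e+00 -6.93997192e-01]
cam [ 0.52  -0.182  0.523] [[0.98, 0.22, -0.0], [0.21, -0.94, 0.26], [0.06, -0.26, -0.96]] 371.14439093077067
red (np.float64(555.0), np.float64(3.0)) [787.8 -10.   14.8   5.9 -13. ] z [0.073 0.075 0.077]
red (np.float64(347.0), np.float64(93.0)) [ 599.5 -147.2   73.9   36.3  -62.6] z [0.024 0.039 0.049]
blue (np.float64(225.0), np.float64(49.0)) [ 438.7 -130.6   73.1   36.1   87.3] z [0.027 0.042 0.049]
green (np.float64(421.0), np.float64(19.0)) [663.7 -39.6  55.   35.7  73.4] z [0.02  0.046 0.049]
green (np.float64(300.0), np.float64(317.0)) [ 614.3 -468.7  107.5   51.7   74.1] z [0.018 0.035 0.061]
```

View pics/w1.png

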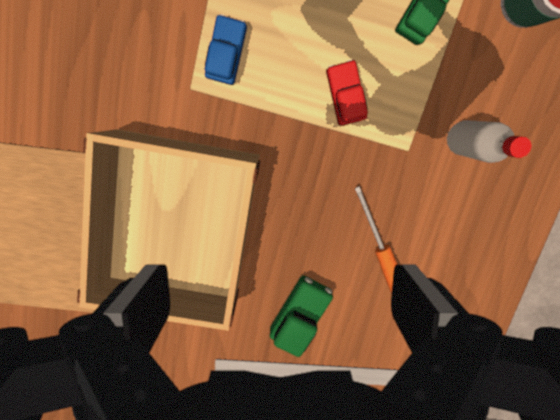

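Wrist view: blue (225,49), red (347,93) and small green (421,19) are on the board. The oversized decoy green at (300,317) is 107 mm long, so it isn't car4. The crate is at (165,230). Going on to the handle.

{"op": "move_arm", "data": {
  "deltas": [
    [[0,0,0.165],[0.1,1,0],-1],
    [[0,0,0.165],[0.1,1,0],-1],
    [[0,0,0.165],[0.1,1,0],-1],
    [[0,0,0.165],[0.1,1,0],-1]
  ]
}}

```text
time: 2.78
tool_pos: [0.5439, -0.1469, 0.381]
tcp_rot: [1.632, 2.684, -0.002]
wrist_force: [1.5, -0.5, 0.4]
width: 0.997
```

{"op": "move_arm", "data": {
  "deltas": [
    [[0,0,0.165],[0,1,0],-0.1],
    [[0,0,0.165],[0,1,0],-0.1],
    [[0,0,0.165],[0,1,0],-0.1],
    [[0,0,0.165],[0,1,0],-0.1]
  ]
}}

```text
time: 3.28
tool_pos: [0.5441, -0.047, 0.3811]
tcp_rot: [1.272, 2.872, -0.002]
wrist_force: [-0.6, -0.7, 0.2]
width: 0.549
```

{"op": "move_arm", "data": {
  "deltas": [
    [[0,0,0.165],[0,1,0],0.1],
    [[0,0,0.165],[0,1,0],0.1],
    [[0,0,0.165],[0,1,0],0.1],
    [[0,0,0.165],[0,1,0],0.1]
  ]
}}

```text
time: 3.78
tool_pos: [0.5443, 0.053, 0.3811]
tcp_rot: [0.89, 3.013, -0.002]
wrist_force: [-0.4, 0.1, 0.6]
width: 0.453
```

{"op": "move_arm", "data": {
  "deltas": [
    [[0,0,0.165],[-0.15,1,0],0.1],
    [[0,0,0.165],[-0.15,1,0],0.1],
    [[0,0,0.165],[-0.15,1,0],0.1],
    [[0,0,0.165],[-0.15,1,0],0.1]
  ]
}}

```text
time: 4.28
tool_pos: [0.5294, 0.153, 0.3812]
tcp_rot: [0.494, 3.102, -0.002]
wrist_force: [0.2, 0.2, 0.4]
width: 0.446
```

{"op": "move_arm", "data": {
  "deltas": [
    [[0,0,0.165],[-0.15,1,0],0.1],
    [[0,0,0.165],[-0.15,1,0],0.1],
    [[0,0,0.165],[-0.15,1,0],0.1],
    [[0,0,0.165],[-0.15,1,0],0.1]
  ]
}}

```text
time: 4.78
tool_pos: [0.5146, 0.253, 0.3812]
tcp_rot: [0.089, 3.14, -0.002]
wrist_force: [-0.1, -0.5, -0.0]
width: 0.452
```

Run:
```python
from h import *
s=status.read_state(); print(s['tool_pos'],s['q'],s['width'])
p,d,K,R,t=cam('wrist','w2.png'); np.savez('w2.npz',p=p,d=d,K=K,R=R,t=t)
Q=ov(pts(d,K,R,t))
m=(d>0)&(Q[...,0]<-.02)&(Q[...,0]>-.06)&(Q[...,2]>.29)&(Q[...,2]<.325)&(abs(Q[...,1])<.13); q=Q[m]
print('handle',len(q),q.min(0).round(3),q.max(0).round(3),np.median(q,0).round(4),np.polyfit(q[:,1],q[:,0],1))
m=(d>0)&(abs(Q[...,2]-.3)<.005)&(Q[...,0]>-.015)&(Q[...,0]<.1); q=Q[m]; print('front edge',[q[abs(q[:,1]-y)<.02][:,0].min().round(4) for y in (-.1,0,.1) if (abs(q[:,1]-y)<.02).any()])
```

```text
[0.51458847 0.25296485 0.38117452] [ 4.14139698e-01  1.54106195e-02  1.61452893e+00 -1.12868466e-03
  1.51204682e+00 -1.10017902e+00] 0.45179802000822683
handle 7001 [-0.042 -0.074  0.291] [-0.029  0.11   0.317] [-0.0373  0.0309  0.3145] [-0.00603464 -0.03675778]
front edge [np.float64(0.0046), np.float64(0.0023), np.float64(0.0016)]
```

View pics/w2.png

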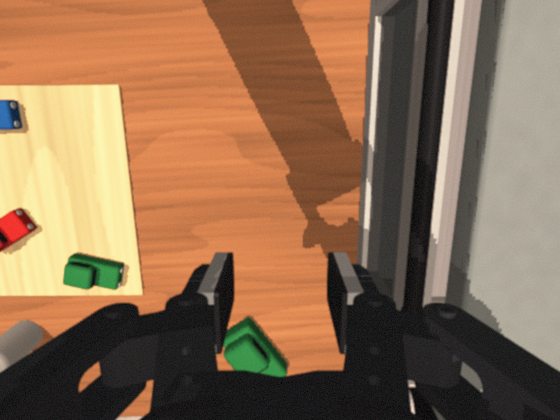

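Lamps show all three noses pointing to about +y: blue (15,115), red (30,220), green (120,270). The handle bar is at (435,150) and agrees with the expected 38 mm clearance and 310 mm height. Grasping it now.

{"op": "move_arm", "data": {
  "deltas": [
    [[0,0,0],[-0.08,0.83,0],0.1],
    [[0,0,0],[-0.08,0.83,0],0.1],
    [[0,0,0],[-0.08,0.83,0],0.1],
    [[0,0,0],[-0.08,0.83,-0.4],0.1],
    [[0,0,0],[-0.08,0.83,-0.7],0.1],
    [[0,0,0],[-0.08,0.83,-0.9],0.1],
    [[0,0,0],[-0.08,0.83,-0.9],0.1]
  ]
}}

```text
time: 5.7
tool_pos: [0.5055, 0.336, 0.2895]
tcp_rot: [-0.087, -3.138, 0.004]
wrist_force: [-0.1, 0.6, -0.2]
width: 0.452
```

{"op": "move_arm", "data": {
  "deltas": [
    [[0,0,0],[0,0,0],1],
    [[0,0,0],[0,0,0],1],
    [[0,0,0],[0,0,0],1],
    [[0,0,0],[0,0,0],1],
    [[0,0,0],[0,0,0],1]
  ],
  "grip_force": 30
}}

```text
time: 6.32
tool_pos: [0.507, 0.3379, 0.2933]
tcp_rot: [0.084, 3.137, 0.002]
wrist_force: [0.3, -0.8, 5.8]
width: 0.127
```

Run:
```python
from h import *
s=status.read_state(); print(s['tool_pos'],s['q'],s['width'],s['wrist_force'])
r=np.hypot(.245,.026); a0=np.arctan2(.026,.245)
for th in np.arange(0,1.6,.0981):
    x=-.012-r*np.sin(th+a0); z=.065+r*np.cos(th+a0)
    w=wo(x,0,z)-wo(-.038,0,.31); print(th.round(3),(w*10).round(2))
```

```text
[0.50695379 0.33791986 0.29329206] [ 5.47402449e-01  1.06123075e-01  1.67563155e+00 -6.23848668e-04
  1.35648118e+00 -9.69425744e-01] 0.12664755884671586 [ 0.31510978 -0.80509114  5.80624977]
0.0 [0. 0. 0.]
0.098 [-0.01 -0.24 -0.04]
0.196 [-0.03 -0.47 -0.1 ]
0.294 [-0.04 -0.7  -0.18]
0.392 [-0.05 -0.92 -0.29]
0.491 [-0.06 -1.12 -0.41]
0.589 [-0.07 -1.31 -0.56]
0.687 [-0.08 -1.49 -0.72]
0.785 [-0.09 -1.65 -0.9 ]
0.883 [-0.1 -1.8 -1.1]
0.981 [-0.11 -1.92 -1.3 ]
1.079 [-0.11 -2.02 -1.52]
1.177 [-0.12 -2.1  -1.75]
1.275 [-0.12 -2.16 -1.99]
1.373 [-0.12 -2.19 -2.22]
1.472 [-0.12 -2.2  -2.47]
1.57 [-0.12 -2.19 -2.71]
```

{"op": "move_arm", "data": {
  "deltas": [
    [[0,0,0],[0,-0.12,-0.02],1],
    [[0,0,0],[-0.01,-0.24,-0.04],1],
    [[0,0,0],[-0.02,-0.35,-0.07],1],
    [[0,0,0],[-0.03,-0.47,-0.1],1],
    [[0,0,0],[-0.03,-0.58,-0.14],1],
    [[0,0,0],[-0.04,-0.7,-0.18],1],
    [[0,0,0],[-0.05,-0.81,-0.23],1],
    [[0,0,0],[-0.05,-0.92,-0.29],1],
    [[0,0,0],[-0.05,-0.92,-0.29],1]
  ]
}}

```text
time: 7.45
tool_pos: [0.5019, 0.2436, 0.262]
tcp_rot: [0.086, 3.139, -0.004]
wrist_force: [4.6, -3.0, 2.8]
width: 0.128
```

{"op": "move_arm", "data": {
  "deltas": [
    [[0,0,0],[0,-0.1,-0.06],1],
    [[0,0,0],[-0.01,-0.2,-0.12],1],
    [[0,0,0],[-0.01,-0.3,-0.19],1],
    [[0,0,0],[-0.02,-0.39,-0.27],1],
    [[0,0,0],[-0.02,-0.48,-0.35],1],
    [[0,0,0],[-0.03,-0.57,-0.43],1],
    [[0,0,0],[-0.03,-0.65,-0.52],1],
    [[0,0,0],[-0.04,-0.73,-0.61],1],
    [[0,0,0],[-0.05,-0.88,-0.81],1],
    [[0,0,0],[-0.05,-0.88,-0.81],1]
  ]
}}

```text
time: 8.7
tool_pos: [0.4969, 0.1563, 0.1788]
tcp_rot: [0.086, 3.138, -0.001]
wrist_force: [12.5, 0.7, -6.4]
width: 0.129
```

{"op": "move_arm", "data": {
  "deltas": [
    [[0,0,0],[0.02,-0.06,-0.1],1],
    [[0,0,0],[0.02,-0.12,-0.2],1],
    [[0,0,0],[0.02,-0.17,-0.31],1],
    [[0,0,0],[0.03,-0.22,-0.42],1],
    [[0,0,0],[0.03,-0.26,-0.53],1],
    [[0,0,0],[0.03,-0.3,-0.65],1],
    [[0,0,0],[0.03,-0.33,-0.77],1],
    [[0,0,0],[0.03,-0.36,-0.89],1],
    [[0,0,0],[0.03,-0.36,-0.89],1]
  ]
}}

```text
time: 9.82
tool_pos: [0.4955, 0.1214, 0.089]
tcp_rot: [-0.085, -3.133, 0.001]
wrist_force: [-2.8, 5.3, -7.0]
width: 0.126
```

{"op": "move_arm", "data": {
  "deltas": [
    [[0,0,0],[0,-0.02,-0.12],1],
    [[0,0,0],[0,-0.03,-0.24],1],
    [[0,0,0],[0,-0.04,-0.36],1],
    [[0,0,0],[0,-0.04,-0.48],1],
    [[0,0,0],[0,-0.04,-0.6],1],
    [[0,0,0],[0,-0.03,-0.72],1],
    [[0,0,0],[0,-0.03,-0.75],1],
    [[0,0,0],[0,-0.03,-0.75],1]
  ]
}}

```text
time: 10.82
tool_pos: [0.4975, 0.1191, 0.0191]
tcp_rot: [-0.084, -3.137, -0.0]
wrist_force: [-11.9, 4.6, 21.9]
width: 0.127
```

Run:
```python
from h import *
s=status.read_state(); print(s['tool_pos'],s['q'],s['width'],s['wrist_force'],ov(s['tool_pos']))
p,d,K,R,t=cam('side','s2.png')
```

```text
[0.4974841  0.1190914  0.01907435] [ 1.85672622e-01  1.95057775e-01  2.12658743e+00  1.19607785e-03
  8.23738784e-01 -1.33226625e+00] 0.12682226427962498 [-11.89593593   4.63863211  21.88969151] [-0.25496545 -0.00252058  0.01907435]
```

View pics/s2.png

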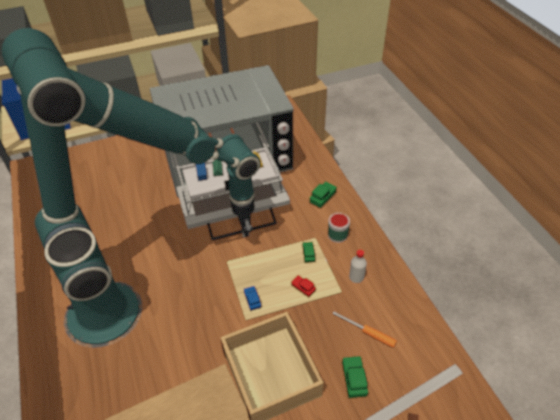

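The door is level and resting on its stop, and the tray with blocks shows at (205,172). Next: release, rise and look at the tray.

{"op": "move_arm", "data": {
  "deltas": [
    [[0,0,0],[0,0,0],0.1],
    [[0,0,0],[0,0,0],0.1],
    [[0,0,0],[0,0,0.2],0.1],
    [[0,0,0],[0,0,0.6],0.1],
    [[0,0,0],[0,0,1],0.1],
    [[0,0,0],[0,0,1],0.1]
  ]
}}

```text
time: 11.62
tool_pos: [0.5022, 0.1187, 0.1207]
tcp_rot: [0.085, 3.133, 0.001]
wrist_force: [0.1, 0.2, -0.1]
width: 0.453
```

{"op": "move_arm", "data": {
  "deltas": [
    [[0,0,0],[0,-0.2,0.6],0],
    [[0,0,0],[0,-0.2,1],0],
    [[0,0,0],[0,-0.2,1],0],
    [[0,0,0],[0,-0.2,1],0]
  ]
}}

```text
time: 12.12
tool_pos: [0.4981, 0.0983, 0.2155]
tcp_rot: [-0.085, -3.138, 0.001]
wrist_force: [-0.7, -0.0, -0.3]
width: 0.498
```

{"op": "move_arm", "data": {
  "deltas": [
    [[0,0,0],[0,-0.2,0.6],0],
    [[0,0,0],[0,-0.2,1],0],
    [[0,0,0],[0,-0.2,1],0],
    [[0,0,0],[0,-0.2,1],0]
  ]
}}

```text
time: 12.62
tool_pos: [0.498, 0.0785, 0.3146]
tcp_rot: [-0.085, -3.136, 0.001]
wrist_force: [-1.2, -0.1, -0.9]
width: 0.504
```

Run:
```python
from h import *
s=status.read_state(); print(s['tool_pos'],s['tcp_rot'],s['width'])
for n in('wrist','top'):
    p,d,K,R,t=cam(n,n+'3.png'); np.savez(n+'3.npz',p=p,d=d,K=K,R=R,t=t)
    P=pts(d,K,R,t);Q=ov(P); 
    inr=(d>0)&(Q[...,0]>-.2)&(Q[...,0]<0.02)&(abs(Q[...,1])<.18)
    m=inr&(abs(Q[...,2]-.166)<.006); q=Q[m]; print(n,'rims',len(q),np.percentile(q,[1,99],axis=0).round(3))
    m=inr&(abs(Q[...,2]-.154)<.004); q=Q[m]; print('sheet',len(q),np.median(q[:,2]),np.percentile(q,[1,99],axis=0).round(3))
    m=inr&(p.max(2)<60)&(Q[...,2]>.178)&(Q[...,2]<.21)&(Q[...,0]<-.13); q=Q[m]
    if len(q)>20: print('tab',len(q),np.percentile(q,[1,50,99],axis=0).round(4),np.polyfit(q[:,1],q[:,0],1))
    for c in('red','blue','green','yellow'):
        for b in blobs(p,P,c,0.15,0.2,30):
            if Q[b][:,0].mean()>-.2: print(c,Q[b].mean(0).round(3),Q[b][:,2].max().round(3),b.sum())
```

```text
[0.49797232 0.07853138 0.31460717] [-8.45339024e-02 -3.13634543e+00  1.02591076e-03] 0.5037296592165718
wrist rims 4921 [[-0.166 -0.151  0.16 ]
 [-0.047  0.13   0.172]]
sheet 30114 0.15358762202821863 [[-0.174 -0.145  0.152]
 [-0.048  0.135  0.157]]
tab 1924 [[-0.1661 -0.0362  0.1785]
 [-0.1647 -0.0009  0.1934]
 [-0.1577  0.031   0.1959]] [-0.00251927 -0.1633848 ]
red [-0.085 -0.037  0.175] 0.185 1485
blue [-0.095  0.089  0.166] 0.178 649
yellow [-0.083 -0.098  0.174] 0.188 2238
top rims 511 [[-0.168 -0.175  0.16 ]
 [ 0.005  0.145  0.172]]
sheet 3216 0.1535231031530231 [[-0.176 -0.162  0.15 ]
 [ 0.     0.161  0.158]]
tab 91 [[-0.1685 -0.0355  0.1792]
 [-0.1643 -0.0029  0.1932]
 [-0.1584  0.0312  0.1993]] [-0.00421676 -0.16426793]
red [-0.061 -0.038  0.182] 0.189 213
blue [-0.068  0.09   0.183] 0.192 183
```

View pics/wrist3.png

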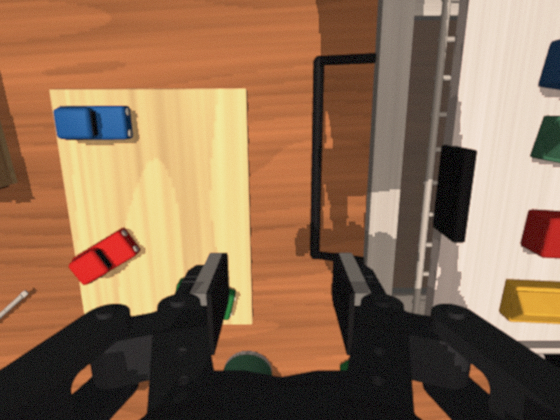

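Tray: sheet at z=153.5 mm, tab top at 195 mm, tab centre at oven (−162,−2). It holds four blocks: blue, green, red and yellow. Grasping the tab.

{"op": "move_arm", "data": {
  "deltas": [
    [[0,0,0],[0.04,0.5,0],0],
    [[0,0,0],[0.04,1,-0.3],0],
    [[0,0,0],[0.04,1,-0.5],0],
    [[0,0,0],[0.04,1,-0.5],0]
  ]
}}

```text
time: 13.22
tool_pos: [0.5007, 0.1778, 0.2633]
tcp_rot: [-0.083, -3.133, 0.005]
wrist_force: [0.7, -0.1, 0.3]
width: 0.5
```

{"op": "move_arm", "data": {
  "deltas": [
    [[0,0,0],[0,0.34,0],0],
    [[0,0,0],[0,0.34,-0.3],0],
    [[0,0,0],[0,0.34,-0.6],0],
    [[0,0,0],[0,0.34,-0.85],0],
    [[0,0,0],[0,0.34,-1],0],
    [[0,0,0],[0,0.34,-1],0]
  ]
}}

```text
time: 13.98
tool_pos: [0.5026, 0.2116, 0.1665]
tcp_rot: [-0.087, -3.139, 0.001]
wrist_force: [0.3, 0.4, -1.0]
width: 0.5
```

{"op": "move_arm", "data": {
  "deltas": [
    [[0,0,0],[0,0,-0.03],1],
    [[0,0,0],[0,0,-0.03],1],
    [[0,0,0],[0,0,-0.03],1],
    [[0,0,0],[0,0,-0.03],1],
    [[0,0,0],[0,0,-0.03],1]
  ],
  "grip_force": 90
}}

```text
time: 14.6
tool_pos: [0.5038, 0.2128, 0.1655]
tcp_rot: [0.085, 3.138, 0.001]
wrist_force: [0.5, -0.6, 5.3]
width: 0.105
```

{"op": "move_arm", "data": {
  "deltas": [
    [[0,0,0],[0,0,0.05],1],
    [[0,0,0],[0,0,0.15],1],
    [[0,0,0],[0,0,0.3],1],
    [[0,0,0],[0,0,0.5],1],
    [[0,0,0],[0,0,0.7],1],
    [[0,0,0],[0,0,0.9],1],
    [[0,0,0],[0,0,1],1],
    [[0,0,0],[0,0,1],1]
  ]
}}

```text
time: 15.6
tool_pos: [0.5036, 0.2128, 0.2656]
tcp_rot: [0.085, 3.138, 0.001]
wrist_force: [0.0, 0.2, -3.1]
width: 0.098
```

```bash
cat > crate.py <<'E'
from h import *
def crate(n='top'):
    p,d,K,R,t=cam(n); P=pts(d,K,R,t)
    m=(P[...,2]>.07)&(P[...,2]<.09)&(P[...,1]<-.1)&(P[...,1]>-.6)&(P[...,0]>.2)&(P[...,0]<.62)&(d>0)
    n_,l,st,_=cv2.connectedComponentsWithStats(m.astype(np.uint8)); k=1+st[1:,4].argmax(); return rect(P[l==k][:,:2])
E
python3 - <<'E'
from crate import *
s=status.read_state(); T=s['tool_pos']; print(T,s['tcp_rot'],s['wrist_force'],s['width'])
print(crate(),crate('side'))
C=np.array([.411,-.3725]); 
al0=np.deg2rad(86.8)
off=Ro.from_euler('z',0)  # tcp in tray frame
tt=np.array([-.073,(.002-.0038+.002),.0155])
for al in np.deg2rad([48,55,60]):
    s_=np.array([-np.sin(al),np.cos(al)]); E=np.r_[C-.035*s_,.125]
    for th in (0,15,25,35,45):
        Rm=Ro.from_euler('z',al)*Ro.from_rotvec([-np.deg2rad(th),0,0])
        X=E+Rm.apply(tt-np.array([.015,.15,0])); print(np.rad2deg(al).round(),th,X.round(3),'az',np.rad2deg(np.arctan2(X[1],X[0])).round(1),'axis',(-np.cos(al)).round(3),(-np.sin(al)).round(3))
E
```

```text
[0.50360133 0.21283425 0.26564542] [8.48166515e-02 3.13829881e+00 1.31949316e-03] [ 0.04705514  0.16655255 -3.14555369] 0.09794559440906536
[ 409.2 -372.4  232.6  205.3  -87.5] [ 406.4 -371.9  235.   206.   -87.6]
48.0 0 [ 0.489 -0.562  0.14 ] az -48.9 axis -0.669 -0.743
48.0 15 [ 0.483 -0.555  0.179] az -49.0 axis -0.669 -0.743
48.0 25 [ 0.474 -0.548  0.202] az -49.1 axis -0.669 -0.743
48.0 35 [ 0.463 -0.537  0.224] az -49.3 axis -0.669 -0.743
48.0 45 [ 0.449 -0.525  0.242] az -49.5 axis -0.669 -0.743
55.0 0 [ 0.512 -0.551  0.14 ] az -47.1 axis -0.574 -0.819
55.0 15 [ 0.504 -0.545  0.179] az -47.2 axis -0.574 -0.819
55.0 25 [ 0.495 -0.539  0.202] az -47.4 axis -0.574 -0.819
55.0 35 [ 0.482 -0.53   0.224] az -47.7 axis -0.574 -0.819
55.0 45 [ 0.467 -0.519  0.242] az -48.0 axis -0.574 -0.819
60.0 0 [ 0.527 -0.541  0.14 ] az -45.8 axis -0.5 -0.866
60.0 15 [ 0.519 -0.537  0.179] az -45.9 axis -0.5 -0.866
60.0 25 [ 0.509 -0.531  0.202] az -46.2 axis -0.5 -0.866
60.0 35 [ 0.496 -0.523  0.224] az -46.5 axis -0.5 -0.866
60.0 45 [ 0.48  -0.514  0.242] az -47.0 axis -0.5 -0.866
```

{"op": "move_arm", "data": {
  "deltas": [
    [[0,0,0],[0,-0.1,0.05],1],
    [[0,0,-0.01],[0.03,-0.3,0.1],1],
    [[0,0,-0.03],[0.05,-0.6,0.15],1],
    [[0,0,-0.06],[0.08,-0.95,0.15],1]
  ]
}}

```text
time: 16.2
tool_pos: [0.5114, 0.1157, 0.28]
tcp_rot: [0.235, 3.131, -0.0]
wrist_force: [1.1, -0.6, -4.6]
width: 0.102
```

{"op": "move_arm", "data": {
  "deltas": [
    [[0,0,-0.01],[0.03,-0.33,0],1],
    [[0,0,-0.03],[0.06,-0.66,0],1],
    [[0,0,-0.05],[0.1,-1,0],1]
  ]
}}

```text
time: 16.58
tool_pos: [0.5208, 0.0151, 0.2796]
tcp_rot: [0.359, 3.121, -0.001]
wrist_force: [0.1, -0.0, -4.7]
width: 0.1
```

{"op": "move_arm", "data": {
  "deltas": [
    [[0,0,-0.02],[0.03,-0.33,0],1],
    [[0,0,-0.04],[0.06,-0.66,0],1],
    [[0,0,-0.06],[0.1,-1,0],1]
  ]
}}

```text
time: 16.95
tool_pos: [0.5305, -0.085, 0.2796]
tcp_rot: [0.506, 3.1, -0.001]
wrist_force: [0.6, -0.4, -4.3]
width: 0.099
```

{"op": "move_arm", "data": {
  "deltas": [
    [[0,0,-0.02],[0,-0.33,0],1],
    [[0,0,-0.04],[0,-0.66,0],1],
    [[0,0,-0.06],[0,-1,0],1]
  ]
}}

```text
time: 17.32
tool_pos: [0.5303, -0.1849, 0.2795]
tcp_rot: [0.652, 3.073, -0.001]
wrist_force: [0.6, 0.1, -4.2]
width: 0.105
```

{"op": "move_arm", "data": {
  "deltas": [
    [[0,0,-0.02],[0,-0.33,0],1],
    [[0,0,-0.04],[0,-0.66,0],1],
    [[0,0,-0.06],[0,-1,0],1]
  ]
}}

```text
time: 17.7
tool_pos: [0.53, -0.2849, 0.2795]
tcp_rot: [0.796, 3.039, -0.001]
wrist_force: [0.7, -0.3, -4.4]
width: 0.097
```

{"op": "move_arm", "data": {
  "deltas": [
    [[0,0,-0.02],[-0.02,-0.33,0],1],
    [[0,0,-0.04],[-0.05,-0.66,0],1],
    [[0,0,-0.06],[-0.1,-1,0],1]
  ]
}}

```text
time: 18.08
tool_pos: [0.5198, -0.3848, 0.2794]
tcp_rot: [-0.938, -2.998, 0.001]
wrist_force: [0.7, 0.3, -4.7]
width: 0.1
```

{"op": "move_arm", "data": {
  "deltas": [
    [[0,0,-0.02],[-0.05,-0.33,0],1],
    [[0,0,-0.04],[-0.1,-0.66,0],1],
    [[0,0,-0.06],[-0.15,-1,0],1]
  ]
}}

```text
time: 18.45
tool_pos: [0.5044, -0.4848, 0.2793]
tcp_rot: [-1.078, -2.951, 0.001]
wrist_force: [0.4, -0.5, -4.3]
width: 0.102
```

{"op": "move_arm", "data": {
  "deltas": [
    [[0,0,-0.01],[-0.05,-0.3,0],1],
    [[0,0,-0.02],[-0.1,-0.55,0],1],
    [[0,0,-0.02],[-0.13,-0.7,0],1],
    [[0,0,-0.02],[-0.15,-0.79,0],1],
    [[0,0,-0.02],[-0.15,-0.79,0],1]
  ]
}}

```text
time: 19.08
tool_pos: [0.4909, -0.5615, 0.2792]
tcp_rot: [-1.121, -2.935, -0.001]
wrist_force: [0.1, -0.2, -4.8]
width: 0.106
```

Run:
```python
from crate import *
s=status.read_state(); T=s['tool_pos']; print(T,s['tcp_rot'],s['wrist_force'],s['width'],s['q'])
p,d,K,R,t=cam('side','s4.png'); print(crate(),crate('side'))
```

```text
[ 0.4908922  -0.56149618  0.27917066] [-1.12076933e+00 -2.93461971e+00 -5.39318778e-04] [ 0.05647597 -0.1808687  -4.82791984] 0.10564633621421414 [-8.85863116e-01  3.76857432e-01  1.37080797e+00  1.82796379e-04
  1.39430350e+00 -1.72705649e+00]
[ 409.6 -357.   205.6  204.5    3.2] [ 404.8 -372.2  236.1  203.2  -87.6]
```

View pics/s4.png

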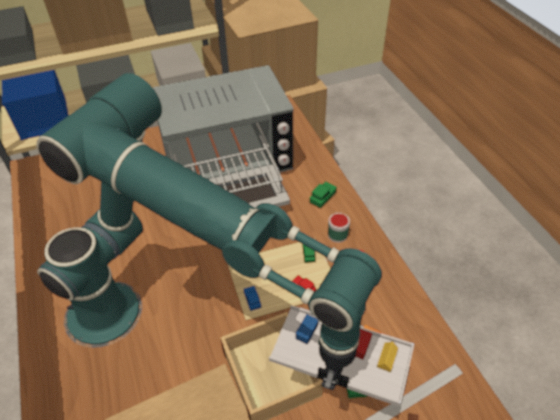

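Side view: the tray is held level with all four blocks, its open edge above the crate at (270,350). Crate position unchanged. Tipping slowly about the open edge.

{"op": "move_arm", "data": {
  "deltas": [
    [[0,0,0],[-0.02,0.02,-0.2],1],
    [[-0.02,-0.02,0],[-0.04,0.03,-0.45],1],
    [[-0.04,-0.045,0],[-0.06,0.04,-0.7],1],
    [[-0.075,-0.083,0],[-0.07,0.05,-0.9],1],
    [[-0.111,-0.124,0],[-0.08,0.06,-0.95],1],
    [[-0.13,-0.145,0],[-0.11,0.08,-0.92],1],
    [[-0.15,-0.165,0],[-0.13,0.1,-0.87],1],
    [[-0.168,-0.186,0],[-0.15,0.12,-0.82],1],
    [[-0.186,-0.206,0],[-0.17,0.13,-0.77],1],
    [[-0.205,-0.227,0],[-0.2,0.16,-0.71],1],
    [[-0.223,-0.248,0],[-0.22,0.18,-0.66],1],
    [[-0.241,-0.268,0],[-0.25,0.21,-0.6],1],
    [[-0.26,-0.289,0],[-0.28,0.24,-0.55],1],
    [[-0.26,-0.289,0],[-0.28,0.24,-0.55],1],
    [[-0.26,-0.289,0],[-0.28,0.24,-0.55],1],
    [[-0.26,-0.289,0],[-0.28,0.24,-0.55],1],
    [[-0.297,-0.33,0],[-0.35,0.3,-0.46],1],
    [[-0.335,-0.371,0],[-0.42,0.36,-0.37],1],
    [[-0.335,-0.371,0],[-0.42,0.36,-0.37],1],
    [[-0.335,-0.371,0],[-0.42,0.36,-0.37],1]
  ]
}}

```text
time: 21.72
tool_pos: [0.4495, -0.5261, 0.2431]
tcp_rot: [0.851, 2.228, -0.357]
wrist_force: [-0.4, -1.9, -1.8]
width: 0.104
```

Run:
```python
from crate import *
s=status.read_state(); T=s['tool_pos']; print(T,s['tcp_rot'],s['wrist_force'],s['width'],s['q'])
p,d,K,R,t=cam('side','s5.png'); p2=cam('top')[0]
cv2.imwrite('pics/c5.png',np.hstack([p[230:420,180:460],p2[210:400,280:560]])[:,:,::-1])
```

```text
[ 0.44949519 -0.52605181  0.24311059] [ 0.85071577  2.22849448 -0.35738113] [-0.39700052 -1.92029567 -1.82606284] 0.10359180169872861 [-0.98960196 -0.09333721  2.16397075  0.54708073  0.34974361 -2.2781257 ]
```

View pics/c5.png

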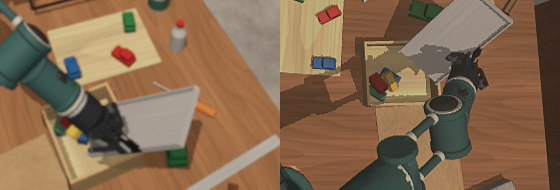

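Both views show the blocks in the crate and the tray empty. Levelling the tray and carrying it back.

{"op": "move_arm", "data": {
  "deltas": [
    [[0.03,0.03,0],[0.05,-0.04,0.2],1],
    [[0.1,0.11,0],[0.15,-0.1,0.4],1],
    [[0.18,0.2,0],[0.25,-0.2,0.6],1],
    [[0.26,0.289,0],[0.35,-0.3,0.6],1],
    [[0.335,0.371,0],[0.42,-0.36,0.5],1],
    [[0.335,0.371,0],[0.42,-0.36,0.37],1],
    [[0.335,0.371,0],[0.42,-0.36,0.37],1],
    [[0.335,0.371,0],[0.42,-0.36,0.37],1]
  ]
}}

```text
time: 22.82
tool_pos: [0.4905, -0.5611, 0.281]
tcp_rot: [1.121, 2.933, -0.002]
wrist_force: [0.1, 1.0, -2.2]
width: 0.099
```

{"op": "move_arm", "data": {
  "deltas": [
    [[0,0,0.02],[0.05,0.3,0],1],
    [[0,0,0.02],[0.15,0.79,0],1],
    [[0,0,0.02],[0.15,0.79,0],1]
  ]
}}

```text
time: 23.2
tool_pos: [0.5063, -0.4789, 0.283]
tcp_rot: [1.069, 2.949, -0.001]
wrist_force: [0.2, -0.6, -2.4]
width: 0.102
```

{"op": "move_arm", "data": {
  "deltas": [
    [[0,0,0.02],[0.07,0.5,0],1],
    [[0,0,0.06],[0.15,1,0],1],
    [[0,0,0.06],[0.15,1,0],1]
  ]
}}

```text
time: 23.58
tool_pos: [0.5211, -0.3796, 0.2822]
tcp_rot: [0.928, 2.997, -0.001]
wrist_force: [-0.1, -0.3, -2.9]
width: 0.097
```

{"op": "move_arm", "data": {
  "deltas": [
    [[0,0,0.02],[0.05,0.5,0],1],
    [[0,0,0.06],[0.1,1,0],1],
    [[0,0,0.06],[0.1,1,0],1]
  ]
}}

```text
time: 23.95
tool_pos: [0.531, -0.2805, 0.2815]
tcp_rot: [0.787, 3.038, -0.001]
wrist_force: [-0.3, -0.1, -2.5]
width: 0.098
```

{"op": "move_arm", "data": {
  "deltas": [
    [[0,0,0.02],[0,0.5,0],1],
    [[0,0,0.06],[0,1,0],1],
    [[0,0,0.06],[0,1,0],1]
  ]
}}

```text
time: 24.32
tool_pos: [0.5309, -0.1812, 0.2809]
tcp_rot: [0.644, 3.072, -0.001]
wrist_force: [0.6, -1.1, -2.1]
width: 0.102
```

{"op": "move_arm", "data": {
  "deltas": [
    [[0,0,0.02],[0,0.5,0],1],
    [[0,0,0.06],[0,1,0],1],
    [[0,0,0.06],[0,1,0],1]
  ]
}}

```text
time: 24.7
tool_pos: [0.5313, -0.0817, 0.2805]
tcp_rot: [0.499, 3.099, -0.0]
wrist_force: [0.5, -1.0, -2.7]
width: 0.1
```

{"op": "move_arm", "data": {
  "deltas": [
    [[0,0,0.02],[-0.05,0.5,0],1],
    [[0,0,0.06],[-0.1,1,0],1],
    [[0,0,0.06],[-0.1,1,0],1]
  ]
}}

```text
time: 25.08
tool_pos: [0.5214, 0.0181, 0.2801]
tcp_rot: [0.353, 3.12, -0.0]
wrist_force: [-0.0, -1.2, -3.0]
width: 0.098
```

{"op": "move_arm", "data": {
  "deltas": [
    [[0,0,0.05],[-0.05,0.5,0],1],
    [[0,0,0.11],[-0.1,1,0],1],
    [[0,0,0.11],[-0.1,1,0],1],
    [[0,0,0.11],[-0.1,1,0],1]
  ]
}}

```text
time: 25.58
tool_pos: [0.5119, 0.1156, 0.2796]
tcp_rot: [0.088, 3.139, -0.002]
wrist_force: [0.5, 0.9, -3.4]
width: 0.097
```

Run:
```python
from crate import *
s=status.read_state(); T=s['tool_pos']; print(T,s['tcp_rot'],s['wrist_force'],s['width'],s['q'])
v=Ro.from_rotvec(s['tcp_rot']).as_matrix(); print('y ang',np.rad2deg(np.arctan2(v[1,1],v[0,1])),'z',v[:,2])
print('ov',ov(T))
```

```text
[0.51188937 0.11563863 0.27962049] [ 8.82274872e-02  3.13909828e+00 -2.45232537e-03] [ 0.54489286  0.90686572 -3.4274828 ] 0.09695259159153273 [ 1.75893560e-01 -5.03290009e-02  1.86091573e+00 -1.83637358e-03
  1.33009491e+00 -1.33826862e+00]
y ang 86.7800809307341 z [ 0.00120942 -0.00159643 -0.99999799]
ov [-0.25760871 -0.01709614  0.27962049]
```

{"op": "move_arm", "data": {
  "deltas": [
    [[0,0,0],[-0.04,0.4,-0.1],1],
    [[0,0,0],[-0.08,0.8,-0.3],1],
    [[0,0,0],[-0.08,0.97,-0.5],1],
    [[0,0,0],[-0.08,0.97,-0.7],1],
    [[0,0,0],[-0.08,0.97,-0.8],1],
    [[0,0,0],[-0.08,0.97,-0.8],1]
  ]
}}

```text
time: 26.32
tool_pos: [0.5026, 0.2131, 0.198]
tcp_rot: [-0.087, -3.138, 0.002]
wrist_force: [0.1, -0.4, -2.0]
width: 0.103
```

```bash
cat > tray.py <<'E'
from h import *
def tray():
    T=status.read_state()['tool_pos']; print('T',T.round(4),'ov',ov(T).round(4))
    for n in('top','side','wrist'):
        p,d,K,R,t=cam(n); Q=ov(pts(d,K,R,t)); h=cv2.cvtColor(p,cv2.COLOR_RGB2HSV)
        z0=T[2]-.0155+.004
        if n: 
            m=(d>0)&(Q[...,0]>-.15)&(Q[...,0]<-.025)&(abs(Q[...,1])<.14)&(abs(Q[...,2]-z0)<.008)&(h[...,1]<60)&(h[...,2]>100)
            q=Q[m]
            if len(q)>100:
                a=np.linalg.lstsq(np.c_[q[:,:2]-[-.088,0],np.ones(len(q))],q[:,2],rcond=None)[0]; print(n,len(q),'slopes deg',np.rad2deg(a[:2]).round(2),'z',a[2].round(4),'expected',z0.round(4))
    return
E
python3 -c "
from tray import *
tray()"
```

```text
T [0.5026 0.2131 0.198 ] ov [-0.1608 -0.0023  0.198 ]
top 1479 slopes deg [-0.17  0.11] z 0.1854 expected 0.1865
side 1606 slopes deg [-0.36  0.1 ] z 0.1872 expected 0.1865
wrist 82686 slopes deg [-0.21  0.03] z 0.1876 expected 0.1865
```

{"op": "move_arm", "data": {
  "deltas": [
    [[0,0,0],[0.01,0,-0.15],1],
    [[0,0,0],[0.01,0,-0.25],1],
    [[0,0,0],[0.01,0,-0.32],1],
    [[0,0,0],[0.01,0,-0.32],1],
    [[0,0,0],[0.01,0,-0.33],1]
  ]
}}

```text
time: 27.1
tool_pos: [0.5041, 0.2147, 0.1663]
tcp_rot: [0.085, 3.14, -0.0]
wrist_force: [-0.6, 1.0, -3.2]
width: 0.099
```

{"op": "move_arm", "data": {
  "deltas": [
    [[0,0,0],[0,0,0],0.2],
    [[0,0,0],[0,0,0],0],
    [[0,0,0],[0,0,0],0],
    [[0,0,0],[0,0,0.3],0],
    [[0,0,0],[0,0,0.7],0],
    [[0,0,0],[0,0,1],0],
    [[0,0,0],[0,0,1],0]
  ]
}}

```text
time: 27.98
tool_pos: [0.506, 0.2154, 0.2701]
tcp_rot: [0.085, 3.134, 0.004]
wrist_force: [0.9, 0.3, 0.0]
width: 0.499
```

{"op": "move_arm", "data": {
  "deltas": [
    [[0,0,0],[0.1,-0.5,0.3],-1],
    [[0,0,0],[0.1,-1,0.6],-1],
    [[0,0,0],[0.1,-1,0.6],-1],
    [[0,0,0],[0.1,-1,0.6],-1]
  ]
}}

```text
time: 28.48
tool_pos: [0.5134, 0.1147, 0.3248]
tcp_rot: [-0.086, -3.139, -0.001]
wrist_force: [0.7, 0.5, -0.3]
width: 0.999
```

```bash
cat > look.py <<'E'
from h import *
def tray2(n='wrist',save=None):
    p,d,K,R,t=cam(n,save); Q=ov(pts(d,K,R,t)); h=cv2.cvtColor(p,cv2.COLOR_RGB2HSV)
    inr=(d>0)&(Q[...,0]>-.2)&(Q[...,0]<0.02)&(abs(Q[...,1])<.19)
    m=inr&(p.max(2)<60)&(Q[...,2]>.178)&(Q[...,2]<.21)&(Q[...,0]<-.13); q=Q[m]
    if len(q)>20: print(n,'tab',len(q),np.percentile(q,[1,50,99],axis=0).round(4).tolist(),np.polyfit(q[:,1],q[:,0],1))
    m=inr&(abs(Q[...,2]-.154)<.006)&(h[...,1]<60)&(h[...,2]>100); q=Q[m]
    if len(q)<100: print(n,'no sheet'); return
    a=np.linalg.lstsq(np.c_[q[:,:2]-[-.088,0],np.ones(len(q))],q[:,2],rcond=None)[0]; print(n,'sheet',len(q),np.rad2deg(a[:2]).round(2),a[2].round(4),np.percentile(q[:,:2],[.5,99.5],axis=0).round(3).tolist())
def cars(n):
    p,d,K,R,t=cam(n); P=pts(d,K,R,t)
    for c in('red','blue','green'):
        for m in blobs(p,P,c,0.01,0.2,40):
            q=P[m]; z=q[:,2].max()
            if len(q)<60 or not(.3<q[:,0].mean()<.75 and -.3<q[:,1].mean()<.3): continue
            top=q[q[:,2]>np.percentile(q[:,2],97)-.006]
            print(n,c,rect(q[:,:2]),'z',np.percentile(q[:,2],[2,97]).round(3),'cabin',rect(top[:,:2]),len(q))
E
python3 -c "
from look import *
print(status.read_state()['tool_pos'])
tray2();tray2('top');tray2('side');cars('top');cars('side');cars('wrist')"
```

```text
[0.51344625 0.11472871 0.32482652]
wrist tab 1648 [[-0.1637, -0.036, 0.1785], [-0.1617, -0.0007, 0.1938], [-0.155, 0.0309, 0.1959]] [ 0.00175162 -0.16073405]
wrist sheet 45562 [-0.11 -0.07] 0.1536 [[-0.173, -0.15], [-0.001, 0.124]]
top sheet 3729 [0.02 0.  ] 0.1533 [[-0.174, -0.161], [0.001, 0.162]]
side tab 77 [[-0.1707, -0.0309, 0.1784], [-0.1656, 0.0025, 0.1878], [-0.158, 0.0304, 0.1975]] [ 0.00053134 -0.16534127]
side sheet 2281 [-0.11  0.05] 0.1543 [[-0.178, -0.159], [0.004, 0.166]]
top red [ 597.3 -147.5   70.6   35.9  -62.3] z [0.022 0.052] cabin [ 604.6 -160.7   37.1   30.6  -59.4] 228
top blue [ 435.1 -131.3   70.2   33.4   87. ] z [0.023 0.054] cabin [ 434.7 -146.9   32.4   25.9  -89.2] 101
side red [ 594.8 -152.1   77.2   38.5  -63.7] z [0.022 0.052] cabin [ 599.  -164.7   41.3   34.8  -62. ] 262
side blue [ 433.3 -137.7   72.5   31.7   87.5] z [0.024 0.053] cabin [ 432.9 -146.2   39.1   30.5  -89.6] 209
side green [663.  -35.4  69.4  27.3  73. ] z [0.023 0.053] cabin [660.4 -47.6  37.2  25.6  67.4] 149
wrist red [ 598.5 -143.3   70.8   36.1  -62. ] z [0.022 0.048] cabin [ 605.1 -157.6   39.7   34.   -63. ] 1723
wrist blue [ 438.2 -125.9   70.1   34.4   87.2] z [0.025 0.049] cabin [ 437.3 -141.6   38.6   33.1   87. ] 2137
wrist green [668.8 -18.1  52.6  36.4  71.8] z [0.018 0.048] cabin [665.3 -24.8  31.2  10.5  -1.6] 979
```

The tray is level on the rack again at sheet z=153.5 mm, tab within 2 mm of before. Cars haven't moved. Going for the blue one.

{"op": "move_arm", "data": {
  "deltas": [
    [[0,0,-0.12],[-0.1,-0.4,0],-1],
    [[0,0,-0.24],[-0.2,-0.8,0],-1],
    [[0,0,-0.33],[-0.26,-1,-0.2],-1],
    [[0,0,-0.33],[-0.26,-1,-0.2],-1]
  ]
}}

```text
time: 29.28
tool_pos: [0.4867, 0.0141, 0.3045]
tcp_rot: [-0.887, -3.01, 0.001]
wrist_force: [-0.5, 0.7, 0.1]
width: 0.998
```

{"op": "move_arm", "data": {
  "deltas": [
    [[0,0,-0.12],[-0.1,-0.4,0],-1],
    [[0,0,-0.24],[-0.2,-0.8,-0.2],-1],
    [[0,0,-0.33],[-0.26,-1,-0.3],-1],
    [[0,0,-0.33],[-0.26,-1,-0.3],-1]
  ]
}}

```text
time: 29.78
tool_pos: [0.4618, -0.0853, 0.2758]
tcp_rot: [-1.627, -2.686, 0.0]
wrist_force: [-0.9, 0.4, 0.5]
width: 1.003
```

{"op": "move_arm", "data": {
  "deltas": [
    [[0,0,-0.12],[-0.1,-0.2,-0.2],-1],
    [[0,0,-0.24],[-0.2,-0.4,-0.6],-1],
    [[0,0,-0.337],[-0.25,-0.46,-1],-1],
    [[0,0,-0.337],[-0.25,-0.46,-1],-1],
    [[0,0,-0.337],[-0.25,-0.46,-1],-1]
  ]
}}

```text
time: 30.4
tool_pos: [0.4388, -0.1308, 0.1782]
tcp_rot: [2.268, 2.17, 0.003]
wrist_force: [0.3, 0.0, 0.0]
width: 1.002
```

```bash
cat >> look.py <<'E'
def tool():
    s=status.read_state(); v=Ro.from_rotvec(s['tcp_rot']).as_matrix(); print('T',s['tool_pos'].round(4),'yang',np.rad2deg(np.arctan2(v[1,1],v[0,1])).round(2),'w',s['width'].round(3),'F',s['wrist_force'].round(1),'q',s['q'].round(2),'t',s['time'])
E
python3 -c "
from look import *
tool();cars('wrist');cars('top')"
```

```text
Traceback (most recent call last):
  File "look.py", line 19, in tool
    s=status.read_state(); v=Ro.from_rotvec(s['tcp_rot']).as_matrix(); print('T',s['tool_pos'].round(4),'yang',np.rad2deg(np.arctan2(v[1,1],v[0,1])).round(2),'w',s['width'].round(3),'F',s['wrist_force'].round(1),'q',s['q'].round(2),'t',s['time'])
                                                                                                                                                                  ^^^^^^^^^^^^^^^^
AttributeError: 'float' object has no attribute 'round'
```

```bash
sed -i "s/s\['width'\].round(3)/round(s['width'],3)/" look.py
python3 -c "
from look import *
tool();cars('wrist');cars('top')"
```

```text
T [ 0.4388 -0.1308  0.1782] yang -2.53 w 1.002 F [0.3 0.  0. ] q [-0.34 -0.12  2.11  0.    1.14 -0.3 ] t 30.4
wrist red [ 598.9 -146.3   75.3   36.6  -62.4] z [0.016 0.048] cabin [ 604.9 -158.1   39.1   33.4  -62. ] 4717
wrist blue [ 437.7 -126.6   68.3   35.6   87.4] z [0.028 0.048] cabin [ 437.3 -142.1   37.5   33.1   86.7] 3817
wrist green [648.6 -35.7  64.2  21.9 -85.2] z [0.013 0.036] cabin [646.1 -50.1  20.8   8.2 -78.9] 1445
top red [ 597.  -147.1   71.2   36.2  -63. ] z [0.021 0.051] cabin [ 603.8 -160.9   36.6   32.5  -63.1] 226
```

{"op": "move_arm", "data": {
  "deltas": [
    [[0,0,0],[-0.01,0.02,-0.3],-1],
    [[0,0,0],[-0.01,0.02,-0.6],-1],
    [[0,0,0],[-0.01,0.02,-1],-1],
    [[0,0,0],[-0.01,0.02,-1],-1]
  ]
}}

```text
time: 31.0
tool_pos: [0.4346, -0.1284, 0.075]
tcp_rot: [-2.271, -2.165, 0.003]
wrist_force: [-0.8, -0.3, 0.3]
width: 1.0
```

{"op": "move_arm", "data": {
  "deltas": [
    [[0,0,0],[0,0,-0.3],-1],
    [[0,0,0],[0,0,-0.6],-1],
    [[0,0,0],[0,0,-0.67],-1],
    [[0,0,0],[0,0,-0.67],-1],
    [[0,0,0],[0,0,-0.67],-1]
  ]
}}

```text
time: 31.62
tool_pos: [0.4378, -0.1299, 0.0111]
tcp_rot: [2.273, 2.164, 0.002]
wrist_force: [0.4, 1.0, -0.4]
width: 1.003
```

{"op": "move_arm", "data": {
  "deltas": [
    [[0,0,0],[0,0,0],1],
    [[0,0,0],[0,0,0],1],
    [[0,0,0],[0,0,0],1],
    [[0,0,0],[0,0,0],1],
    [[0,0,0],[0,0,0],1],
    [[0,0,0],[0,0,0],1]
  ],
  "grip_force": 35
}}

```text
time: 32.38
tool_pos: [0.4365, -0.1296, 0.0098]
tcp_rot: [2.275, 2.165, 0.001]
wrist_force: [-0.7, 0.3, 6.0]
width: 0.437
```

{"op": "move_arm", "data": {
  "deltas": [
    [[0,0,0],[0,0,0.1],1],
    [[0,0,0],[0,0,0.4],1],
    [[0,0,0],[0,0,1],1],
    [[0,0,0],[0,0,1],1],
    [[0,0,0],[0,0,1],1]
  ]
}}

```text
time: 33.0
tool_pos: [0.4357, -0.1293, 0.1093]
tcp_rot: [2.275, 2.166, 0.0]
wrist_force: [-0.1, 0.2, -1.0]
width: 0.438
```

```bash
python3 -c "
from look import *
tool();cars('side')
p=cam('wrist')[0]; q=cam('top')[0]; cv2.imwrite('pics/w6.png',np.hstack([p,q[:,60:]])[:,:,::-1][:, :] if 0 else cv2.resize(np.hstack([p,q]),(800,300))[:,:,::-1])"
```

```text
T [ 0.4357 -0.1293  0.1093] yang -2.82 w 0.438 F [-0.1  0.2 -1. ] q [-0.34 -0.04  2.18  0.    1.   -0.29] t 33.0
side red [ 594.9 -153.    73.4   38.7  -62.6] z [0.022 0.052] cabin [ 600.7 -163.9   38.6   32.3  -61.7] 261
side blue [ 434.8 -136.2   71.8   34.4   83.7] z [0.12  0.153] cabin [ 432.  -147.1   35.7   31.1   85.1] 237
side green [662.5 -35.2  72.5  27.5  72.6] z [0.022 0.052] cabin [658.4 -47.1  40.8  26.   75.5] 150
```

View pics/w6.png

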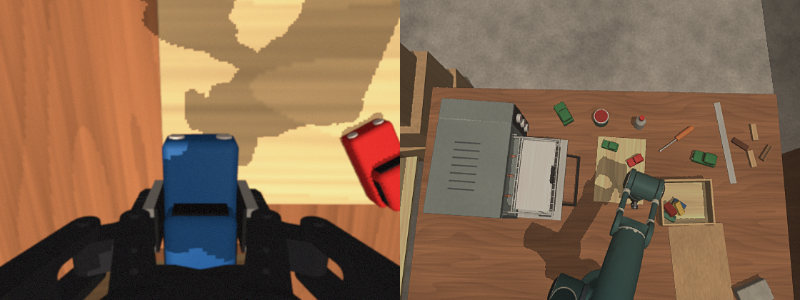

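Blue is held square with the nose to +y (two lamps visible at the top), and the blocks show in the crate at (675,208). Placing it at tray y=+85.

{"op": "move_arm", "data": {
  "deltas": [
    [[0,0,0],[0,0,0.4],1],
    [[0,0,0],[0,0.4,0.8],1],
    [[0,0,0],[0,0.8,1],1],
    [[0,0,0],[0,0.8,1],1]
  ]
}}

```text
time: 33.65
tool_pos: [0.4365, -0.0477, 0.2099]
tcp_rot: [2.271, 2.169, 0.002]
wrist_force: [0.7, -0.0, -0.5]
width: 0.434
```

{"op": "move_arm", "data": {
  "deltas": [
    [[0,0,0],[0,0.5,0.2],1],
    [[0,0,0],[0,1,0.25],1],
    [[0,0,0],[0,1,0.25],1]
  ]
}}

```text
time: 34.02
tool_pos: [0.4353, 0.0524, 0.2328]
tcp_rot: [-2.27, -2.17, 0.003]
wrist_force: [0.9, 0.2, -0.7]
width: 0.439
```

{"op": "move_arm", "data": {
  "deltas": [
    [[0,0,0],[0,0.5,0],1],
    [[0,0,0],[0,1,0],1],
    [[0,0,0],[0,1,0],1]
  ]
}}

```text
time: 34.4
tool_pos: [0.4354, 0.1514, 0.2323]
tcp_rot: [-2.271, -2.169, 0.005]
wrist_force: [-0.2, -0.7, 0.6]
width: 0.439
```

{"op": "move_arm", "data": {
  "deltas": [
    [[0,0,0],[-0.1,0.5,0],1],
    [[0,0,0],[-0.16,1,0],1],
    [[0,0,0],[-0.16,1,0],1],
    [[0,0,0],[-0.16,1,0],1]
  ]
}}

```text
time: 34.9
tool_pos: [0.42, 0.2486, 0.233]
tcp_rot: [2.276, 2.165, -0.005]
wrist_force: [-0.8, 0.3, -1.1]
width: 0.437
```

```bash
python3 -c "
from look import *
tool(); print(wo(-.083,.085),wo(-.083,0),wo(-.083,-.085))"
```

```text
T [0.42   0.2486 0.233 ] yang -2.86 w 0.437 F [-0.8  0.3 -1.1] q [ 0.48 -0.09  1.99 -0.    1.25  0.53] t 34.9
[0.41969935 0.29567424 0.        ] [0.50456682 0.29092942 0.        ] [0.58943428 0.28618459 0.        ]
```

{"op": "move_arm", "data": {
  "deltas": [
    [[0,0,0],[0,0.3,0],1],
    [[0,0,0],[0,0.47,-0.1],1],
    [[0,0,0],[0,0.47,-0.3],1],
    [[0,0,0],[0,0.47,-0.5],1],
    [[0,0,0],[0,0.47,-0.65],1],
    [[0,0,0],[0,0.47,-0.73],1],
    [[0,0,0],[0,0.47,-0.74],1],
    [[0,0,0],[0,0.47,-0.74],1]
  ]
}}

```text
time: 35.9
tool_pos: [0.4205, 0.2978, 0.1609]
tcp_rot: [2.275, 2.166, 0.002]
wrist_force: [-0.3, 0.1, -1.1]
width: 0.44
```

{"op": "move_arm", "data": {
  "deltas": [
    [[0,0,0],[0,0,0],-0.3],
    [[0,0,0],[0,0,0],-0.3],
    [[0,0,0],[0,0,0],-0.3],
    [[0,0,0],[0,0,0.3],-0.3],
    [[0,0,0],[0,0,0.7],-0.3],
    [[0,0,0],[0,0,1],-0.3],
    [[0,0,0],[0,0,1],-0.3]
  ]
}}

```text
time: 36.78
tool_pos: [0.4217, 0.2988, 0.2637]
tcp_rot: [2.274, 2.165, 0.01]
wrist_force: [-0.5, -0.3, 1.1]
width: 0.649
```

{"op": "move_arm", "data": {
  "deltas": [
    [[0,0,0.05],[0.2,-0.5,0.2],-1],
    [[0,0,0.11],[0.4,-1,0.2],-1],
    [[0,0,0.11],[0.4,-1,0.2],-1],
    [[0,0,0.11],[0.4,-1,0.2],-1]
  ]
}}

```text
time: 37.28
tool_pos: [0.4593, 0.1975, 0.2789]
tcp_rot: [-2.081, -2.351, 0.002]
wrist_force: [-0.2, 0.1, -0.0]
width: 0.999
```

{"op": "move_arm", "data": {
  "deltas": [
    [[0,0,0.05],[0.2,-0.5,0],-1],
    [[0,0,0.11],[0.4,-1,0],-1],
    [[0,0,0.11],[0.4,-1,0],-1],
    [[0,0,0.11],[0.4,-1,0],-1]
  ]
}}

```text
time: 37.78
tool_pos: [0.4994, 0.0987, 0.2795]
tcp_rot: [-1.869, -2.523, 0.001]
wrist_force: [0.2, 0.9, -0.7]
width: 0.999
```

```bash
python3 -c "
from look import *
tool();cars('side');cars('wrist');cars('top');tray2('top')"
```

```text
T [0.4994 0.0987 0.2795] yang 16.96 w 0.999 F [ 0.2  0.9 -0.7] q [ 0.15 -0.08  1.89  0.    1.33 -0.15] t 37.775
side red [ 594.1 -153.5   72.9   37.7  -63.3] z [0.023 0.051] cabin [ 600.6 -163.2   38.3   30.5  -58.6] 262
side blue [417.3 291.7  76.3  30.1 -89.3] z [0.167 0.199] cabin [417.7 279.9  39.9  29.6  88.6] 142
side green [661.6 -36.9  74.3  27.8  74.3] z [0.024 0.052] cabin [659.1 -43.6  35.7  26.5  75.3] 150
wrist red [ 588.9 -124.3   36.3   28.9   27.7] z [0.015 0.031] cabin [ 589.  -124.5   36.3   28.5   27.7] 663
wrist green [665.6 -27.4  73.5  34.   72.8] z [0.016 0.049] cabin [662.9 -40.1  37.4  31.6  72.4] 1599
top red [ 597.6 -148.1   70.9   36.1  -62.2] z [0.023 0.052] cabin [ 604.9 -161.    36.9   31.7  -55.7] 225
top blue [420.5 294.   73.8  34.   88. ] z [0.171 0.199] cabin [419.8 280.9  36.8  31.6  85. ] 268
top tab 50 [[-0.1664, -0.0214, 0.1832], [-0.1605, 0.0136, 0.1943], [-0.1564, 0.0309, 0.2018]] [-0.07775566 -0.1601991 ]
top sheet 4007 [-0.01  0.01] 0.1534 [[-0.172, -0.161], [0.001, 0.162]]
```

{"op": "move_arm", "data": {
  "deltas": [
    [[0,0,0.05],[0.25,-0.5,0],-1],
    [[0,0,0.117],[0.5,-1,0],-1],
    [[0,0,0.117],[0.5,-1,0],-1]
  ]
}}

```text
time: 38.35
tool_pos: [0.5511, -0.0043, 0.2801]
tcp_rot: [1.633, 2.683, -0.001]
wrist_force: [-0.4, 0.3, 0.1]
width: 1.005
```

{"op": "move_arm", "data": {
  "deltas": [
    [[0,0,0],[0.15,-0.5,-0.4],-1],
    [[0,0,0],[0.3,-1,-0.8],-1],
    [[0,0,0],[0.3,-1,-0.8],-1]
  ]
}}

```text
time: 38.72
tool_pos: [0.5779, -0.1027, 0.1963]
tcp_rot: [-1.63, -2.678, 0.004]
wrist_force: [0.4, 0.6, 0.8]
width: 0.998
```

{"op": "move_arm", "data": {
  "deltas": [
    [[0,0,0],[0.1,-0.25,0],-1],
    [[0,0,0],[0.2,-0.45,-0.4],-1],
    [[0,0,0],[0.2,-0.45,-0.8],-1],
    [[0,0,0],[0.2,-0.45,-0.9],-1],
    [[0,0,0],[0.2,-0.45,-0.9],-1]
  ]
}}

```text
time: 39.35
tool_pos: [0.6005, -0.1468, 0.111]
tcp_rot: [1.628, 2.686, 0.0]
wrist_force: [0.0, -1.3, 0.3]
width: 1.003
```

```bash
python3 -c "
from look import *
tool();cars('wrist')"
```

```text
T [ 0.6005 -0.1468  0.111 ] yang 27.56 w 1.003 F [ 0.  -1.3  0.3] q [-0.28  0.26  1.85  0.    1.04 -0.76] t 39.35
wrist red [ 598.3 -143.8   69.5   36.6  -62.6] z [0.027 0.048] cabin [ 605.5 -157.1   39.4   33.6  -62.8] 6469
wrist green [666.5 -30.1  74.3  37.1  72.4] z [0.019 0.048] cabin [663.6 -41.1  41.6  33.1  73.4] 9206
```

{"op": "move_arm", "data": {
  "deltas": [
    [[0,0,0],[-0.01,0.01,-0.3],-1],
    [[0,0,0],[-0.01,0.01,-0.7],-1],
    [[0,0,0],[-0.01,0.01,-1],-1],
    [[0,0,0],[-0.01,0.01,-1],-1],
    [[0,0,0],[-0.01,0.01,-1],-1]
  ]
}}

```text
time: 40.02
tool_pos: [0.6012, -0.1468, 0.0129]
tcp_rot: [1.627, 2.683, 0.002]
wrist_force: [0.6, -0.4, 1.0]
width: 0.999
```

{"op": "move_arm", "data": {
  "deltas": [
    [[0,0,0],[0,0,0],1],
    [[0,0,0],[0,0,0],1],
    [[0,0,0],[0,0,0],1],
    [[0,0,0],[0,0,0],1],
    [[0,0,0],[0,0,0],1],
    [[0,0,0],[0,0,0],1]
  ]
}}

```text
time: 40.78
tool_pos: [0.5998, -0.1466, 0.0114]
tcp_rot: [1.629, 2.685, 0.001]
wrist_force: [-0.9, -0.2, 6.4]
width: 0.431
```

{"op": "move_arm", "data": {
  "deltas": [
    [[0,0,0],[0,0,0.1],1],
    [[0,0,0],[0,0,0.4],1],
    [[0,0,0],[0,0,1],1],
    [[0,0,0],[0,0,1],1]
  ]
}}

```text
time: 41.28
tool_pos: [0.6035, -0.1477, 0.1169]
tcp_rot: [1.624, 2.676, 0.005]
wrist_force: [1.2, -0.0, -0.3]
width: 0.439
```

```bash
python3 -c "
from look import *
tool();cars('wrist');cars('side')"
```

```text
T [ 0.6035 -0.1477  0.1169] yang 27.51 w 0.439 F [ 1.2 -0.  -0.3] q [-0.28  0.25  1.84  0.    1.04 -0.76] t 41.275
wrist red [ 601.  -140.1   60.1   39.4  -63. ] z [0.131 0.154] cabin [ 607.3 -151.6   34.3   33.8   27. ] 17430
wrist green [666.6 -29.9  74.7  36.8  73. ] z [0.018 0.048] cabin [663.6 -41.1  41.5  33.1  73. ] 8932
side red [ 607.7 -165.3   43.1   41.5   34.2] z [0.124 0.158] cabin [ 605.6 -164.9   39.9   22.7   35.6] 189
side blue [418.8 286.6  65.8  30.4  87.8] z [0.167 0.199] cabin [417.2 276.5  36.   28.1  87.8] 107
```

{"op": "move_arm", "data": {
  "deltas": [
    [[0,0,-0.02],[0,0.1,0.4],1],
    [[0,0,-0.05],[0,0.4,0.8],1],
    [[0,0,-0.05],[0,0.6,1],1],
    [[0,0,-0.05],[0,0.6,1],1]
  ]
}}

```text
time: 41.88
tool_pos: [0.5994, -0.0851, 0.2108]
tcp_rot: [1.729, 2.621, 0.001]
wrist_force: [0.7, -0.4, -0.7]
width: 0.437
```

{"op": "move_arm", "data": {
  "deltas": [
    [[0,0,-0.05],[-0.15,0.5,0.24],1],
    [[0,0,-0.1],[-0.3,1,0.24],1],
    [[0,0,-0.1],[-0.3,1,0.24],1]
  ]
}}

```text
time: 42.25
tool_pos: [0.5668, 0.0159, 0.2317]
tcp_rot: [-1.927, -2.477, 0.004]
wrist_force: [-0.2, 0.8, -1.0]
width: 0.437
```

{"op": "move_arm", "data": {
  "deltas": [
    [[0,0,-0.05],[-0.15,0.5,0],1],
    [[0,0,-0.1],[-0.3,1,0],1],
    [[0,0,-0.1],[-0.3,1,0],1]
  ]
}}

```text
time: 42.62
tool_pos: [0.5373, 0.115, 0.2318]
tcp_rot: [-2.116, -2.319, 0.005]
wrist_force: [0.3, -0.6, -0.8]
width: 0.437
```

{"op": "move_arm", "data": {
  "deltas": [
    [[0,0,-0.05],[-0.17,0.5,0],1],
    [[0,0,-0.091],[-0.35,1,0],1],
    [[0,0,-0.091],[-0.35,1,0],1],
    [[0,0,-0.091],[-0.35,1,0],1]
  ]
}}

```text
time: 43.12
tool_pos: [0.5042, 0.2121, 0.2329]
tcp_rot: [2.281, 2.16, -0.004]
wrist_force: [0.4, -0.7, -0.8]
width: 0.435
```

```bash
python3 -c "
from look import *
tool();cars('wrist')"
```

```text
T [0.5042 0.2121 0.2329] yang -3.13 w 0.435 F [ 0.4 -0.7 -0.8] q [ 0.35  0.02  1.88 -0.    1.25  0.41] t 43.125
wrist blue [423.3 296.6  74.2  37.6  87.3] z [0.165 0.196] cabin [422.7 284.5  41.   33.4  86.8] 12970
wrist green [644.4 -48.6  19.4   6.3  80.5] z [0.014 0.034] cabin [645.  -48.5  19.1   5.3  80.9] 171
wrist green [652.8 -49.8  28.6  15.6 -53.2] z [0.043 0.049] cabin [652.8 -49.8  28.6  15.6 -53.2] 236
```

{"op": "move_arm", "data": {
  "deltas": [
    [[0,0,0],[0.01,0.4,0],1],
    [[0,0,0],[0.01,0.79,0],1],
    [[0,0,0],[0.01,0.79,-0.2],1],
    [[0,0,0],[0.01,0.79,-0.45],1],
    [[0,0,0],[0.01,0.79,-0.65],1],
    [[0,0,0],[0.01,0.79,-0.72],1],
    [[0,0,0],[0.01,0.79,-0.735],1],
    [[0,0,0],[0.01,0.79,-0.735],1]
  ]
}}

```text
time: 44.18
tool_pos: [0.5057, 0.2926, 0.1616]
tcp_rot: [2.282, 2.158, 0.002]
wrist_force: [-0.7, -0.6, 0.1]
width: 0.43
```

{"op": "move_arm", "data": {
  "deltas": [
    [[0,0,0],[0,0,0],-0.3],
    [[0,0,0],[0,0,0],-0.3],
    [[0,0,0],[0,0,0],-0.3],
    [[0,0,0],[0,0,0.3],-0.3],
    [[0,0,0],[0,0,0.7],-0.3],
    [[0,0,0],[0,0,1],-0.3],
    [[0,0,0],[0,0,1],-0.3]
  ]
}}

```text
time: 45.05
tool_pos: [0.5068, 0.2937, 0.2646]
tcp_rot: [2.281, 2.158, 0.01]
wrist_force: [-0.1, -0.4, -0.2]
width: 0.647
```

{"op": "move_arm", "data": {
  "deltas": [
    [[0,0,-0.05],[0.3,-0.5,0],-1],
    [[0,0,-0.1],[0.6,-1,0],-1],
    [[0,0,-0.15],[0.6,-1,0],-1],
    [[0,0,-0.15],[0.6,-1,0],-1]
  ]
}}

```text
time: 45.55
tool_pos: [0.5645, 0.1917, 0.259]
tcp_rot: [-2.52, -1.874, 0.004]
wrist_force: [-0.3, -0.3, -0.8]
width: 1.003
```

{"op": "move_arm", "data": {
  "deltas": [
    [[0,0,0],[0.3,-0.5,0],-1],
    [[0,0,0],[0.6,-1,0],-1],
    [[0,0,0],[0.6,-1,0],-1],
    [[0,0,0],[0.6,-1,0],-1]
  ]
}}

```text
time: 46.05
tool_pos: [0.6243, 0.0934, 0.2599]
tcp_rot: [-2.518, -1.876, 0.002]
wrist_force: [0.5, 0.1, -0.3]
width: 1.002
```

```bash
python3 -c "
from look import *
tool();cars('side');cars('wrist');cars('top')"
```

```text
T [0.6243 0.0934 0.2599] yang -16.63 w 1.002 F [ 0.5  0.1 -0.3] q [0.11 0.17 1.67 0.   1.31 0.4 ] t 46.05
side red [502.7 286.6  75.4  32.3  87.1] z [0.164 0.199] cabin [500.6 274.1  47.4  29.3  86.6] 151
side blue [418.2 288.6  74.9  29.7  88.5] z [0.167 0.199] cabin [418.3 279.3  44.5  28.7  84.1] 140
side green [661.6 -37.7  77.4  27.1  73.7] z [0.023 0.052] cabin [658.6 -47.6  39.3  26.6  74.3] 148
wrist red [513.  254.9  23.5   3.4   5.5] z [0.16  0.176] cabin [516.  254.9  15.8   2.2  -6. ] 401
wrist green [667.9 -27.4  73.7  35.9  73. ] z [0.023 0.048] cabin [663.8 -40.4  37.8  32.2  72.6] 2140
top red [505.5 290.3  74.3  36.2  86.4] z [0.17  0.199] cabin [505.5 276.8  37.1  29.3  85.1] 275
top blue [420.5 293.8  74.2  33.4  87.3] z [0.172 0.198] cabin [420.2 280.8  36.4  31.1  85.7] 272
```

{"op": "move_arm", "data": {
  "deltas": [
    [[0,0,0],[0.1,-0.4,-0.2],-1],
    [[0,0,0],[0.2,-0.7,-0.6],-1],
    [[0,0,0],[0.2,-0.7,-0.7],-1]
  ]
}}

```text
time: 46.58
tool_pos: [0.643, 0.0222, 0.1875]
tcp_rot: [-2.518, -1.873, 0.007]
wrist_force: [0.1, 0.8, 0.5]
width: 0.997
```

{"op": "move_arm", "data": {
  "deltas": [
    [[0,0,0],[0.15,-0.3,-0.1],-1],
    [[0,0,0],[0.23,-0.52,-0.4],-1],
    [[0,0,0],[0.23,-0.52,-0.8],-1],
    [[0,0,0],[0.23,-0.52,-0.8],-1],
    [[0,0,0],[0.23,-0.52,-0.8],-1]
  ]
}}

```text
time: 47.2
tool_pos: [0.6688, -0.0281, 0.1125]
tcp_rot: [2.518, 1.877, 0.002]
wrist_force: [0.5, -0.7, -0.1]
width: 0.999
```

```bash
python3 -c "
from look import *
tool();cars('wrist')"
```

```text
T [ 0.6688 -0.0281  0.1125] yang -16.6 w 0.999 F [ 0.5 -0.7 -0.1] q [-0.08  0.34  1.73  0.    1.07  0.21] t 47.2
wrist green [669.1 -25.9  69.3  36.1  72. ] z [0.028 0.048] cabin [664.8 -40.3  39.3  32.9  72.3] 6151
```

{"op": "move_arm", "data": {
  "deltas": [
    [[0,0,-0.008],[0,0,-0.3],-1],
    [[0,0,-0.008],[0,0,-0.7],-1],
    [[0,0,-0.008],[0,0,-1],-1],
    [[0,0,-0.008],[0,0,-1],-1],
    [[0,0,-0.008],[0,0,-1],-1]
  ]
}}

```text
time: 47.88
tool_pos: [0.6701, -0.0292, 0.0135]
tcp_rot: [2.529, 1.859, 0.005]
wrist_force: [0.6, 0.1, -0.2]
width: 1.0
```

{"op": "move_arm", "data": {
  "deltas": [
    [[0,0,0],[0,0,0],1],
    [[0,0,0],[0,0,0],1],
    [[0,0,0],[0,0,0],1],
    [[0,0,0],[0,0,0],1],
    [[0,0,0],[0,0,0],1],
    [[0,0,0],[0,0,0],1]
  ]
}}

```text
time: 48.62
tool_pos: [0.6689, -0.0294, 0.012]
tcp_rot: [2.531, 1.859, 0.002]
wrist_force: [-0.8, 0.7, 5.8]
width: 0.434
```

{"op": "move_arm", "data": {
  "deltas": [
    [[0,0,0],[0,0,0.1],1],
    [[0,0,0],[0,0,0.4],1],
    [[0,0,0],[0,0,1],1],
    [[0,0,0],[0,0,1],1]
  ]
}}

```text
time: 49.12
tool_pos: [0.6727, -0.0298, 0.1178]
tcp_rot: [2.526, 1.855, 0.014]
wrist_force: [1.3, -0.1, -2.1]
width: 0.433
```

{"op": "move_arm", "data": {
  "deltas": [
    [[0,0,0.05],[-0.1,0.4,0.5],1],
    [[0,0,0.1],[-0.2,0.8,1],1],
    [[0,0,0.155],[-0.2,1,1],1],
    [[0,0,0.155],[-0.2,1,1],1]
  ]
}}

```text
time: 49.62
tool_pos: [0.6478, 0.0723, 0.2112]
tcp_rot: [2.285, 2.156, 0.001]
wrist_force: [0.3, -0.2, -1.1]
width: 0.436
```

{"op": "move_arm", "data": {
  "deltas": [
    [[0,0,0],[-0.15,0.5,0.25],1],
    [[0,0,0],[-0.3,1,0.25],1],
    [[0,0,0],[-0.3,1,0.25],1],
    [[0,0,0],[-0.3,1,0.25],1]
  ]
}}

```text
time: 50.12
tool_pos: [0.6174, 0.1696, 0.2341]
tcp_rot: [-2.287, -2.153, 0.005]
wrist_force: [0.0, -0.5, -0.4]
width: 0.435
```

```bash
python3 -c "
from look import *
tool();cars('wrist');cars('top')"
```

```text
T [0.6174 0.1696 0.2341] yang -3.48 w 0.435 F [ 0.  -0.5 -0.4] q [ 0.23  0.2   1.68 -0.    1.27  0.29] t 50.125
wrist red [507.7 275.9  42.   37.8  87.5] z [0.163 0.196] cabin [509.2 274.8  29.9  29.8  86.4] 7217
top red [506.3 298.7  57.6  36.4  86.2] z [0.169 0.199] cabin [504.6 281.6  29.4  21.4   0.7] 201
top blue [420.5 294.   73.6  33.9  87.9] z [0.171 0.199] cabin [421.  280.9  36.6  29.5  84.9] 278
```

{"op": "move_arm", "data": {
  "deltas": [
    [[0,0,0],[-0.15,0.5,0],1],
    [[0,0,0],[-0.27,1,0],1],
    [[0,0,0],[-0.27,1,0],1],
    [[0,0,0],[-0.27,1,0],1]
  ]
}}

```text
time: 50.72
tool_pos: [0.5914, 0.2693, 0.2353]
tcp_rot: [2.288, 2.152, -0.002]
wrist_force: [0.9, -1.0, -0.4]
width: 0.439
```

{"op": "move_arm", "data": {
  "deltas": [
    [[0,0,0],[0,0.14,0],1],
    [[0,0,0],[0,0.14,-0.2],1],
    [[0,0,0],[0,0.14,-0.45],1],
    [[0,0,0],[0,0.14,-0.65],1],
    [[0,0,0],[0,0.14,-0.72],1],
    [[0,0,0],[0,0.14,-0.735],1],
    [[0,0,0],[0,0.14,-0.735],1]
  ]
}}

```text
time: 51.6
tool_pos: [0.5916, 0.2849, 0.1631]
tcp_rot: [2.287, 2.153, 0.002]
wrist_force: [0.1, 0.8, -0.1]
width: 0.438
```

```bash
python3 -c "
from look import *
tool();cars('side')"
```

```text
T [0.5916 0.2849 0.1631] yang -3.46 w 0.438 F [ 0.1  0.8 -0.1] q [0.41 0.28 1.72 0.   1.15 0.47] t 51.6
side red [501.1 268.1 111.3  32.6  86.6] z [0.162 0.199] cabin [498.2 254.1  84.5  30.9  81.2] 153
side blue [417.8 289.8  74.8  28.7  88.7] z [0.166 0.198] cabin [417.3 277.2  44.9  26.5 -89.7] 136
side green [584.6 273.7  74.6  28.  -84.6] z [0.17 0.2 ] cabin [587.9 267.6  45.5  26.2  85.3] 94
```

{"op": "move_arm", "data": {
  "deltas": [
    [[0,0,0],[0,0,-0.025],1],
    [[0,0,0],[0,0,-0.025],1],
    [[0,0,0],[0,0,-0.025],-0.3],
    [[0,0,0],[0,0,-0.025],-0.3],
    [[0,0,0],[0,0,-0.025],-0.3],
    [[0,0,0],[0,0,0.3],-0.3],
    [[0,0,0],[0,0,0.7],-0.3],
    [[0,0,0],[0,0,1],-0.3],
    [[0,0,0],[0,0,1],-0.3]
  ]
}}

```text
time: 52.78
tool_pos: [0.5929, 0.2855, 0.2664]
tcp_rot: [2.286, 2.152, 0.011]
wrist_force: [1.1, 0.3, 0.5]
width: 0.651
```

{"op": "move_arm", "data": {
  "deltas": [
    [[0,0,0.1],[-0.2,-0.5,0.2],-0.3],
    [[0,0,0.2],[-0.4,-1,0.5],0],
    [[0,0,0.3],[-0.4,-1,0.5],0],
    [[0,0,0.33],[-0.4,-1,0.5],0]
  ]
}}

```text
time: 53.28
tool_pos: [0.5504, 0.1837, 0.3114]
tcp_rot: [-1.657, -2.668, 0.001]
wrist_force: [0.1, -0.0, 0.1]
width: 0.501
```

{"op": "move_arm", "data": {
  "deltas": [
    [[0,0,0.1],[-0.2,-0.4,0],0.1],
    [[0,0,0.2],[-0.4,-0.9,0],0.1],
    [[0,0,0.3],[-0.4,-0.9,0],0.1],
    [[0,0,0.33],[-0.4,-0.9,0],0.1]
  ]
}}

```text
time: 53.78
tool_pos: [0.5101, 0.0937, 0.3106]
tcp_rot: [-0.918, -3.002, 0.001]
wrist_force: [0.1, 1.0, -0.8]
width: 0.452
```

{"op": "move_arm", "data": {
  "deltas": [
    [[0,0,0.1],[-0.1,0,0],0.1],
    [[0,0,0.2],[-0.15,0,0],0.1],
    [[0,0,0.3],[-0.15,0,0],0.1],
    [[0,0,0.343],[-0.15,0,0],0.1],
    [[0,0,0.343],[-0.15,0,0],0.1]
  ]
}}

```text
time: 54.4
tool_pos: [0.4953, 0.0945, 0.3107]
tcp_rot: [-0.089, -3.138, 0.001]
wrist_force: [0.3, 0.6, -0.3]
width: 0.449
```

Run:
```python
from look import *
tool();cars('top');cars('wrist');tray2('wrist','w7.png')
p,d,K,R,t=cam('wrist'); P=pts(d,K,R,t);Q=ov(P)
m=(d>0)&(Q[...,0]<-.22)&(Q[...,0]>-.3)&(Q[...,2]>.03)&(Q[...,2]<.06)&(abs(Q[...,1])<.13)&(p.max(2)<70); q=Q[m]
print('bar',len(q),np.percentile(q,[2,50,98],axis=0).round(4).tolist())
q_=cam('top')[0]; cv2.imwrite('pics/c7.png',np.hstack([p,np.vstack([cv2.resize(q_[100:320,40:380],(400,260)),np.zeros((160,400,3),np.uint8)])])[:,:800,::-1])
```

```text
T [0.4953 0.0945 0.3107] yang 86.77 w 0.449 F [ 0.3  0.6 -0.3] q [ 0.14 -0.1   1.85  0.    1.39 -1.38] t 54.4
top red [505.4 290.5  75.7  35.1  86.2] z [0.168 0.199] cabin [504.7 277.6  36.4  29.4  90. ] 274
top blue [420.5 293.8  75.5  33.8  87.8] z [0.172 0.198] cabin [420.3 280.8  36.3  30.4  86.3] 271
wrist red [505.4 280.6  52.7  36.8  87. ] z [0.163 0.196] cabin [505.  278.5  39.1  33.4  87.5] 4010
wrist blue [421.6 279.2  42.5  35.6  87. ] z [0.162 0.196] cabin [422.  275.4  34.1  24.8   1.3] 3484
wrist green [590.3 282.5  74.6  37.   87.6] z [0.164 0.196] cabin [590.  271.6  42.4  32.5  86.7] 4656
wrist tab 1930 [[-0.164, -0.0362, 0.1784], [-0.1623, -0.0009, 0.1935], [-0.1551, 0.0312, 0.1958]] [-0.00372602 -0.16102931]
wrist sheet 26835 [-0.26 -0.07] 0.1536 [[-0.174, -0.149], [-0.026, 0.138]]
bar 2378 [[-0.2592, -0.1115, 0.0407], [-0.2531, 0.0172, 0.0439], [-0.2243, 0.1114, 0.0517]]
```

View pics/c7.png

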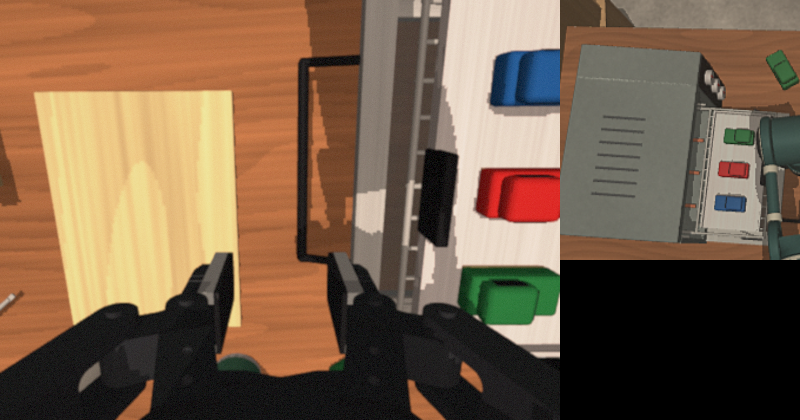

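Wrist and top views: the three cars stand upright on the tray, noses in, and the handle bar is clear at (302,160). Now the door.

{"op": "move_arm", "data": {
  "deltas": [
    [[0,0,0],[0.02,0.24,0],0.1],
    [[0,0,0],[0.02,0.24,-0.5],0.1],
    [[0,0,0],[0.02,0.24,-1],0.1],
    [[0,0,0],[0.02,0.24,-1],0.1]
  ]
}}

```text
time: 55.15
tool_pos: [0.4943, 0.118, 0.2077]
tcp_rot: [-0.087, -3.131, 0.003]
wrist_force: [-0.1, -0.6, 0.6]
width: 0.453
```

{"op": "move_arm", "data": {
  "deltas": [
    [[0,0,0],[0,0,-0.4],0.1],
    [[0,0,0],[0,0,-0.8],0.1],
    [[0,0,0],[0,0,-1],0.1],
    [[0,0,0],[0,0,-1],0.1]
  ]
}}

```text
time: 55.65
tool_pos: [0.4983, 0.1186, 0.1128]
tcp_rot: [-0.088, -3.14, 0.0]
wrist_force: [0.3, 0.5, -0.5]
width: 0.45
```

{"op": "move_arm", "data": {
  "deltas": [
    [[0,0,0],[0,0,-0.3],0.1],
    [[0,0,0],[0,0,-0.6],0.1],
    [[0,0,0],[0,0,-0.8],0.1],
    [[0,0,0],[0,0,-0.9],0.1],
    [[0,0,0],[0,0,-0.9],0.1]
  ]
}}

```text
time: 56.28
tool_pos: [0.4992, 0.1188, 0.0234]
tcp_rot: [0.088, 3.139, 0.0]
wrist_force: [1.0, 0.4, 0.0]
width: 0.45
```

{"op": "move_arm", "data": {
  "deltas": [
    [[0,0,0],[0,0,0],1],
    [[0,0,0],[0,0,0],1],
    [[0,0,0],[0,0,0],1],
    [[0,0,0],[0,0,0],1],
    [[0,0,0],[0,0,0],1]
  ],
  "grip_force": 30
}}

```text
time: 56.9
tool_pos: [0.4994, 0.119, 0.0238]
tcp_rot: [0.087, 3.138, 0.001]
wrist_force: [-0.4, 0.5, 5.2]
width: 0.126
```

Run:
```python
from look import *
tool()
r=np.hypot(.245,.026); a0=np.arctan2(.026,.245); f=lambda th: wo(-.012-r*np.sin(th+a0),0,.065+r*np.cos(th+a0))
for th in np.arange(1.57,-.01,-.0785): print(th.round(3),((f(th)-f(1.57))*10).round(2))
```

```text
T [0.4994 0.119  0.0238] yang 86.81 w 0.126 F [-0.4  0.5  5.2] q [ 0.19  0.19  2.13  0.    0.83 -1.33] t 56.9
1.57 [0. 0. 0.]
1.492 [-0.   -0.01  0.19]
1.413 [-0.   -0.01  0.39]
1.334 [0.   0.01 0.58]
1.256 [0.   0.04 0.77]
1.178 [0.   0.09 0.96]
1.099 [0.01 0.15 1.14]
1.02 [0.01 0.23 1.32]
0.942 [0.02 0.32 1.49]
0.863 [0.02 0.42 1.65]
0.785 [0.03 0.53 1.81]
0.706 [0.04 0.66 1.95]
0.628 [0.04 0.8  2.09]
0.549 [0.05 0.95 2.21]
0.471 [0.06 1.11 2.32]
0.392 [0.07 1.27 2.42]
0.314 [0.08 1.44 2.51]
0.235 [0.09 1.62 2.58]
0.157 [0.1  1.81 2.64]
0.078 [0.11 2.   2.68]
-0.0 [0.12 2.19 2.71]
```

{"op": "move_arm", "data": {
  "deltas": [
    [[0,0,0],[0,0,0.05],1],
    [[0,0,0],[0,-0.01,0.12],1],
    [[0,0,0],[0,-0.01,0.22],1],
    [[0,0,0],[0,-0.01,0.32],1],
    [[0,0,0],[0,-0.01,0.43],1],
    [[0,0,0],[0,0.01,0.58],1],
    [[0,0,0],[0,0.04,0.77],1],
    [[0,0,0],[0,0.09,0.96],1]
  ]
}}

```text
time: 57.9
tool_pos: [0.4996, 0.1268, 0.1185]
tcp_rot: [0.086, 3.137, -0.002]
wrist_force: [8.9, -1.5, -6.5]
width: 0.125
```

{"op": "move_arm", "data": {
  "deltas": [
    [[0,0,0],[0.01,0.06,0.18],1],
    [[0,0,0],[0.01,0.14,0.36],1],
    [[0,0,0],[0.02,0.23,0.53],1],
    [[0,0,0],[0.02,0.33,0.69],1],
    [[0,0,0],[0.03,0.44,0.85],1],
    [[0,0,0],[0.03,0.5,0.92],1],
    [[0,0,0],[0.04,0.57,0.99],1]
  ]
}}

```text
time: 58.78
tool_pos: [0.5023, 0.1798, 0.218]
tcp_rot: [0.086, 3.14, -0.016]
wrist_force: [0.1, -15.5, 4.5]
width: 0.128
```

{"op": "move_arm", "data": {
  "deltas": [
    [[0,0,0],[0.01,0.14,0.14],1],
    [[0,0,0],[0.02,0.29,0.26],1],
    [[0,0,0],[0.03,0.45,0.37],1],
    [[0,0,0],[0.03,0.61,0.47],1],
    [[0,0,0],[0.04,0.78,0.56],1],
    [[0,0,0],[0.04,0.78,0.56],1]
  ]
}}

```text
time: 59.52
tool_pos: [0.5068, 0.2611, 0.2785]
tcp_rot: [0.086, 3.136, -0.004]
wrist_force: [-5.5, -7.5, 18.9]
width: 0.124
```

{"op": "move_arm", "data": {
  "deltas": [
    [[0,0,0],[0.01,0.1,0.04],1],
    [[0,0,0],[0.01,0.18,0.07],1],
    [[0,0,0],[0.02,0.37,0.13],1],
    [[0,0,0],[0.03,0.56,0.17],1],
    [[0,0,0],[0.04,0.68,0.19],1],
    [[0,0,0],[0.04,0.75,0.2],1],
    [[0,0,0],[0.04,0.77,0.2],1],
    [[0,0,0],[0.04,0.77,0.2],1]
  ]
}}

```text
time: 60.52
tool_pos: [0.5106, 0.3378, 0.2977]
tcp_rot: [0.087, 3.137, -0.004]
wrist_force: [-3.0, -7.2, 14.3]
width: 0.126
```

Run:
```python
from look import *
tool()
print('ov',ov(status.read_state()['tool_pos']))
```

```text
T [0.5106 0.3378 0.2977] yang 86.81 w 0.126 F [-3.  -7.2 14.3] q [ 0.55  0.11  1.66 -0.    1.37 -0.97] t 60.525
ov [-0.03587989 -0.00343888  0.29770475]
```

{"op": "move_arm", "data": {
  "deltas": [
    [[0,0,0],[0,0.03,-0.02],1],
    [[0,0,0],[0,0.05,-0.04],1],
    [[0,0,0],[0,0.05,-0.04],1],
    [[0,0,0],[0,0.05,-0.04],1]
  ]
}}

```text
time: 61.02
tool_pos: [0.5107, 0.3379, 0.2976]
tcp_rot: [0.089, 3.135, -0.016]
wrist_force: [-8.8, -22.7, 30.7]
width: 0.124
```

```bash
python3 -c "
from look import *
tool()"
```

```text
T [0.5107 0.3379 0.2976] yang 86.74 w 0.124 F [ -8.8 -22.7  30.7] q [ 0.55  0.11  1.66 -0.01  1.37 -0.96] t 61.025
```

{"op": "move_arm", "data": {
  "deltas": [
    [[0,0,0],[0,-0.02,0],1],
    [[0,0,0],[0,-0.02,0],0.1],
    [[0,0,0],[0,-0.02,0],0.1],
    [[0,0,0],[0,-0.02,0],0.1],
    [[0,0,0],[0,-0.02,0.4],0.1],
    [[0,0,0],[0,-0.02,1],0.1],
    [[0,0,0],[0,-0.02,1],0.1]
  ]
}}

```text
time: 61.9
tool_pos: [0.5119, 0.3442, 0.3955]
tcp_rot: [0.086, 3.132, 0.009]
wrist_force: [1.0, 0.4, -0.2]
width: 0.451
```

{"op": "move_arm", "data": {
  "deltas": [
    [[0,0,0],[0,-0.5,0],0],
    [[0,0,0],[0,-1,0],0],
    [[0,0,0],[0,-1,0],0]
  ]
}}

```text
time: 62.28
tool_pos: [0.5098, 0.2402, 0.3882]
tcp_rot: [-0.092, -3.139, 0.002]
wrist_force: [-1.0, 1.2, -0.1]
width: 0.499
```

{"op": "move_arm", "data": {
  "deltas": [
    [[0,0,0],[0,-0.5,0],0],
    [[0,0,0],[0,-1,0],0],
    [[0,0,0],[0,-1,0],0]
  ]
}}

```text
time: 62.65
tool_pos: [0.51, 0.141, 0.3884]
tcp_rot: [-0.092, -3.139, 0.001]
wrist_force: [0.1, 0.1, 0.6]
width: 0.499
```

{"op": "move_arm", "data": {
  "deltas": [
    [[0,0,0],[0,-0.5,0],0],
    [[0,0,0],[0,-1,0],0],
    [[0,0,0],[0,-1,0],0],
    [[0,0,0],[0,-1,0],0]
  ]
}}

```text
time: 63.15
tool_pos: [0.5102, 0.044, 0.3887]
tcp_rot: [-0.086, -3.139, -0.002]
wrist_force: [0.7, 0.3, -0.5]
width: 0.499
```

Run:
```python
from look import *
from crate import crate
tool()
for n in('top','side'):
    p,d,K,R,t=cam(n,n+'9.png'); Q=ov(pts(d,K,R,t))
    m=(d>0)&(Q[...,0]<-.02)&(Q[...,0]>-.06)&(Q[...,2]>.28)&(Q[...,2]<.33)&(abs(Q[...,1])<.2); q=Q[m]; print(n,'handle',len(q),np.median(q,0).round(4) if len(q) else '')
```

```text
T [0.5102 0.044  0.3887] yang 86.84 w 0.499 F [ 0.7  0.3 -0.5] q [ 0.04 -0.11  1.72  0.    1.53 -1.48] t 63.15
top handle 384 [-0.039   0.0034  0.3137]
side handle 188 [-0.0411  0.0493  0.3126]
```

View pics/side9.png

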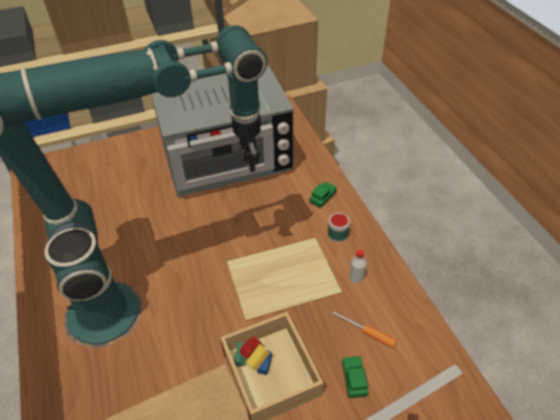

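Handle reads the same as at the start (oven x −39 mm, same pixel count), so the door is fully shut. The blocks are in the crate and nothing else has moved.

```bash
python3 -c "
from h import *
print(order.finish_job())"
```

```text
the job is handed in; nothing more can be done
None
```

The job is done and handed in at about 63 s of the 200 s allowed. I opened the oven, tipped all four blocks into the crate and laid the tray back. The blue, red and small green cars then went on the tray, and I shut the door. There was no amber car. I left the two larger green cars alone; they measured about 105 mm long, so they weren't car4.

**What the last checks showed:**
- **Tray:** it lay level on the rack, with its sheet at 153.5 mm and its tab within 2 mm of where it started.
- **Cars:** before closing, all three stood upright with their noses pointing into the oven, within about 2° of its axis and roughly 85 mm apart. I didn't view them again after shutting the door, apart from a glimpse through the gap above it.
- **Door:** it was pushed to its stop, and the top camera reads the handle where it was before opening.
- **Crate and other items:** the blocks are in the crate. The paint tin, glue bottle and screwdriver look unmoved in the last picture.
- **Forces:** the highest wrist force I saw was about 39 N, while pressing the door shut. I only saw readings at the end of each move.

**Disagreement:** the camera views differed by up to about 8 mm on car positions because each saw only part of a car. I used the wrist camera's close-up readings to grasp them, and every grasp held.

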